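# Press the primer pot's snap lid home with the lid press

### The arm

A 6-joint arm with a two-finger parallel gripper is mounted at the origin on the work surface. World frame = base frame: x ahead of the robot, y to its left, z up, the work surface at z = 0. Lengths are in mm, angles in rad, forces in N, time in s.
With the tool pointing down it reaches from about 350 to 875 mm from the base axis. Payload 4.2 kg.
Tool frame: the origin (TCP) lies at the very end of the fingers, on their centre line; the grasp point (between the pads) lies env.grip_depth behind it (env.grip_depth is the distance from the TCP to the grasp point, in mm); z points along the fingers, y is the direction in which the jaws open and shut (so a half turn about z gives the same grasp; the last joint's range is limited). The gripper opens to 85 mm and grips with 20 to 120 N. Pads are 22 mm wide; open, the fingers measure 114 mm over their backs; the gripper's body (76 mm by 85 mm) begins 54 mm behind the grasp point. The pads swing forward as they close: fully open they stand 13 mm farther back than shut.
Start: joints at [-1.028, 0.385, 0.008, 0, -1.194, -0.259], TCP at [175.02, -599.973, 231.312] pointing down, gripper open.
Joint ranges: [-3.14, 3.14], [-1.21, 2.06], [-1.07, 1.41], [-3.16, 2.05], [-2.99, -0.16], [-3.1, 3.1]. Speed limits (rad/s): [2.79, 2.79, 3.14, 3.14, 3.14, 3.14].

### API

Orientations are given as a unit quaternion [w, x, y, z].
In Python, from plant import sense, snapshot, camera_model, env gives the robot as it stands.
- The arm moves only by the shell command python3 -m crank 'ROWS' [FORCE]. ROWS is text: rows parted by semicolons, each of 5 numbers parted by spaces: the shift along the tool's x, y, z in m, then the turn about the tool's z in rad, then the finger opening in m, from 0 to 0.0854. In form: x y z turn claw; .... A call has 1 to 5 rows; each row is the pose to reach, as a shift and turn from the pose commanded when the call began, along the tool's axes at that moment; what a row does not reach only later rows make up. A row lasts 1/8 s, in which the tool goes at most 62.5 mm and 10.7 degrees, less where a joint would pass 70% of its speed; a pose out of reach is approached as far as the arm can. A call with a gripper value outside its range is refused whole. The fingers move at their own pace and stop on an object; FORCE is the grip in N (left out, the last holds). Time passes only in rows, so rows that repeat a pose let the fingers close. It gives the time, the measured TCP pose, the force and the opening at its end, in the units of the state.
- sense(): the state, without advancing time (a new reading comes with each control period).
- snapshot(name): name is "scene" or "top" or "wrist"; returns the picture (384x512x3 uint8, blue, green, red); there is no depth.
- camera_model(name): a dict with "camera_matrix" (3x3 intrinsics, pixels), "eye" and "rotation" of the camera in the world. Camera axes: x right, y down, z forward; pixel columns grow to the right and rows downward; lengths in mm; the calibration is good to about 2 mm. The wrist camera is an equidistant fisheye: a pixel r from the principal point sees the ray r / f radians off the axis. A picture is of the moment at which its call begins: read the wrist's pose just before it. camera_model takes no time and is no camera call; for the wrist camera it gives the pose at the moment of the call.
- env.finish_job(): hands the job in, once; it reports no verdict.
The state is a dict: "clock": time; "joints": joint angles; "joint_velocities": joint speeds; "tau": joint torques, N m; "position": TCP position; "ee_rot": TCP orientation; "contact_force": force on the tool from outside, world axes, zero at the start; "wrist_torque": the same for the moment, N m; "opening": finger opening in mm.
Only numpy, scipy, OpenCV 4.12 (cv2) and the standard library are available. Lean on these libraries where they do the work, as an engineer would, in place of code of your own. Each camera call takes 0.05 s, during which the arm holds its last target.

### The job

The blue lid of the primer pot was dropped back on askew: nudge it over the mouth until it falls in, then take the lid press and bear down squarely on the lid until it clicks fully home all round, and keep the press leaning on it firmly for a good second, without crushing it. Only the press may do the pressing: the gripper itself touches the lid lightly. Then stand the press back on its cork mat, and leave the pot standing where it is and the other things alone.

Things in the scene. Friction and masses are not known exactly. Their poses are not given: they have to be found in the camera images.
- pot: White plastic pot of primer with a cream band, loose, full, 0.8 to 1.2 kg; 100 mm across, 105 mm high to its rim. Origin: centre of its underside, z up.
- pot_mouth (a point): Centre of the pot's mouth, in the plane of its rim, 105 mm above its underside. Neck 88 mm across outside; open mouth 76 mm across inside. Eight hidden sprung beads ring the inside, 6 mm below the rim. They hold a level lid up 7 mm short of home; it resists with about 20 N over the first 2 mm, then gives way with a click and drops on to the hard rim.
- lid_mid (a point): Blue snap lid, loose, 45 g: flange 100 mm across, 5 mm thick; rim raised on top, 17 mm high in all; plug below 73.6 mm across, 10 mm deep. The point: lid's centre, 12.5 mm above the plug's foot, 4.5 mm below the top; z its axis. Starts lying on the pot's rim, 10 to 20 mm off centre. Within 6 mm of centre it dips into the mouth and may lean 10 degrees. Home, the point is 2.5 mm above the pot's rim.
- press_grip (a point): Lid press, a hand tool, loose, 0.22 to 0.37 kg: round rubber-faced wooden plate 96 mm across and 13 mm thick, with an upright round wooden handle, 30 mm in diameter, from 13 to 66 mm above the plate's underside. The point is on the handle's axis, half-way up the handle, 39 mm above the underside; z up the handle. Starts on the cork mat. A steady push of 15 to 40 N is right; over 50 N crushes the lid.
- mat: Square cork mat, 120 mm, 5 mm thick, fixed to the bench; home of the lid press. Origin: centre of its underside.
- tube_ochre: Aluminium paint tube with a yellow band, lying, 115 x 40 x 22 mm, loose; leave alone. Origin: underside, middle.
- tube_green: Aluminium paint tube with a green band, lying, 115 x 40 x 22 mm, loose; leave alone. Origin: underside, middle.
- bottle_violet: Violet bottle, 60 mm across, 170 mm high, loose; leave alone. Origin: centre of its underside.
- bottle_clear: Amber bottle with a red cap, 56 mm across, 150 mm high, loose; leave alone. Origin: centre of its underside.
- jar_red: Small jar with a red lid, 64 mm across, 65 mm high, loose; leave alone. Origin: centre of its underside.
- knife: Palette knife with a wooden handle, 220 mm long, lying, loose; leave alone. Origin: its middle, on the bench.
- brush: Brush, 220 mm long, lying, loose; leave alone. Origin: its middle, on the bench.
Not all that is in view belongs to the job. There is more than one size of the part that bears lid_mid; the job needs the largest. Several things have the shape of the mat; the one meant has the colours described above.

How it is judged:
By the outcome, as a careful person would: the job done as asked, in the order asked, and still so for the second after the job is handed in, with the robot touching nothing.
It also fails if it takes over 67 s, if anything falls off the work surface, if the arm or the gripper's body presses on something with over 40 N, if the wrist force passes 120 N, or if a joint passes its speed limit or range.

## Working session

There is one attempt and no reset: what is moved stays moved. The work goes in short steps, Python scripts to look and compute and a shell command to move; the robot and the scene stay as the last step left them, time stands still between calls to the robot, and variables do not carry over. Pictures are saved under pics/ and viewed, and the job is handed in when it is done.

```bash
ls; mkdir -p pics; python3 - <<'E'
from plant import sense, snapshot, camera_model, env
import cv2
s=sense();print(s, env.grip_depth)
for n in("scene","top","wrist"):
    c=camera_model(n);print(n,c)
    cv2.imwrite(f"pics/{n}0.png",snapshot(n))
E
```

```text
pics
{'clock': 0.0, 'joints': array([-1.02837777e+00,  3.85606240e-01,  6.60078584e-03, -5.43593370e-04,
       -1.19397658e+00, -2.58621229e-01]), 'joint_velocities': array([-0.00188037,  0.0013008 ,  0.00078885,  0.0014421 , -0.00040579,
        0.00082779]), 'tau': array([-1.77188052e-03, -3.92289948e+01,  1.88397485e+01,  4.18585718e+00,
       -4.75662528e-03, -8.10911956e-06]), 'position': array([ 174.87775507, -599.41968015,  230.17516787]), 'ee_rot': array([-1.93474319e-04, -1.41323582e-01,  9.89962821e-01,  1.10485629e-03]), 'contact_force': array([-0.79105797,  0.57445956, -0.39483463]), 'wrist_torque': array([0.02119775, 0.03393727, 0.03002174]), 'opening': 85.80096918652833} 18.700000000000003
scene {'camera_matrix': array([[427.78976115,   0.        , 257.2786791 ],
       [  0.        , 427.78976115, 196.76416522],
       [  0.        ,   0.        ,   1.        ]]), 'eye': array([1302.65958127,  331.81723135, 1250.96009322]), 'rotation': array([-0.16243931,  0.52365147,  0.7958504 , -0.25695283])}
top {'camera_matrix': array([[479.17394581,   0.        , 264.30118089],
       [  0.        , 479.17394581, 190.59411161],
       [  0.        ,   0.        ,   1.        ]]), 'eye': array([ 214.36375834,   -7.26364452, 1637.68130691]), 'rotation': array([-0.07522275,  0.72747539, -0.678297  ,  0.07095256])}
wrist {'camera_matrix': array([[297.31863964,   0.        , 256.25891333],
       [  0.        , 297.31863964, 187.11986958],
       [  0.        ,   0.        ,   1.        ]]), 'eye': array([  98.00536161, -621.66771944,  373.86802615]), 'rotation': array([0.09410121, 0.59271099, 0.78978516, 0.12679922])}
```

```bash
python3 - <<'E'
import cv2
for n in("scene","top","wrist"):
    i=cv2.imread(f"pics/{n}0.png");cv2.imwrite(f"pics/{n}0b.png",cv2.resize(i,(800,600),interpolation=cv2.INTER_CUBIC))
E
```

```text
(no output)
```

View pics/scene0b.png

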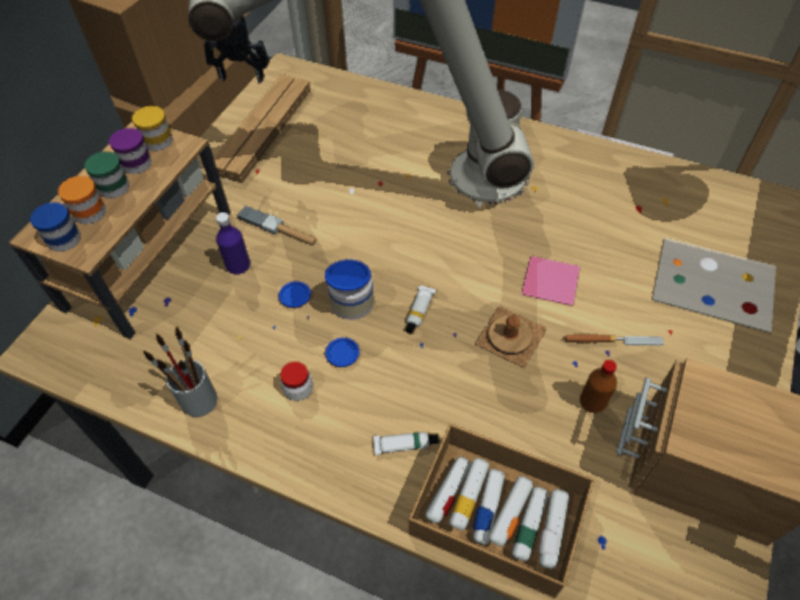

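View pics/top0b.png

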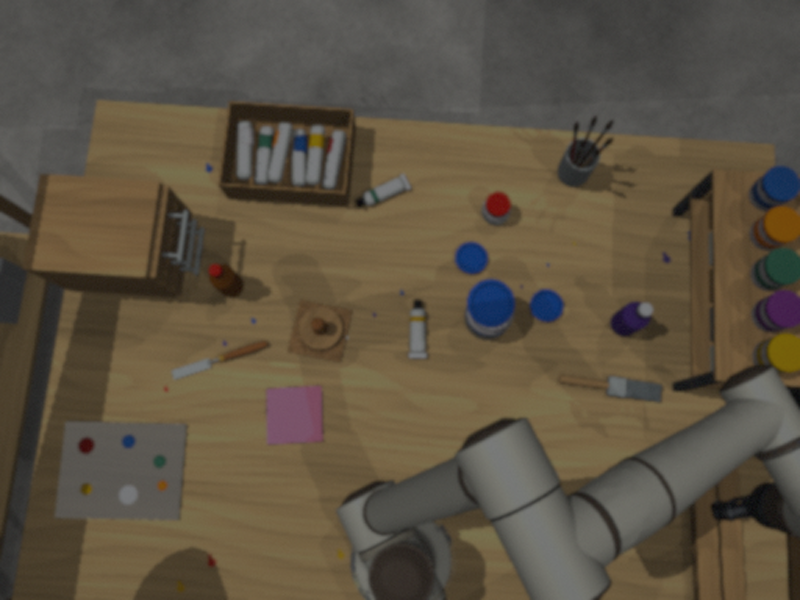

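View pics/wrist0b.png

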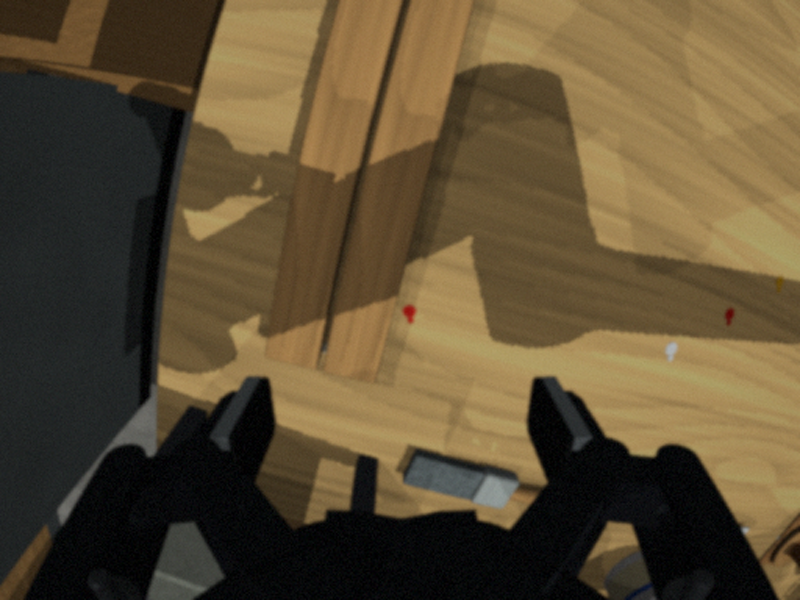

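The scene view shows the pot with its big lid at about (349,285) in the 800 px view, and two smaller blue lids on the bench at (295,294) and (342,352). The press stands on the brown cork mat at (511,335), and a pink mat lies at (552,280). Next I'll measure these.

```bash
cat > h.py <<'E'
import numpy as np, cv2
from scipy.spatial.transform import Rotation as R
def rot(q): return R.from_quat([q[1],q[2],q[3],q[0]]).as_matrix()
def ray(c,uv,fish=False):
    K=c["camera_matrix"]; x=(uv[0]-K[0,2])/K[0,0]; y=(uv[1]-K[1,2])/K[1,1]
    if fish:
        r=np.hypot(x,y); d=np.array([x/r*np.sin(r),y/r*np.sin(r),np.cos(r)]) if r>0 else np.array([0,0,1.])
    else: d=np.array([x,y,1.]);
    return rot(c["rotation"])@(d/np.linalg.norm(d))
def onz(c,uv,z,fish=False):
    d=ray(c,uv,fish); e=np.array(c["eye"]); return e+d*(z-e[2])/d[2]
def proj(c,p,fish=False):
    q=rot(c["rotation"]).T@(np.array(p,float)-c["eye"]); K=c["camera_matrix"]
    if fish:
        t=np.arctan2(np.hypot(q[0],q[1]),q[2]); n=np.hypot(q[0],q[1]); x,y=q[0]/n*t,q[1]/n*t
    else: x,y=q[0]/q[2],q[1]/q[2]
    return np.array([K[0,0]*x+K[0,2],K[1,1]*y+K[1,2]])
def tri(c1,u1,c2,u2):
    d1,d2=ray(c1,u1),ray(c2,u2); A=np.stack([d1,-d2],1); e1,e2=np.array(c1["eye"]),np.array(c2["eye"])
    t=np.linalg.lstsq(A,e2-e1,rcond=None)[0]; a,b=e1+d1*t[0],e2+d2*t[1]; return (a+b)/2,np.linalg.norm(a-b)
def mask(im,lo,hi): return cv2.inRange(cv2.cvtColor(im,cv2.COLOR_BGR2HSV),np.array(lo),np.array(hi))
def conts(m,amin=40):
    return sorted([c for c in cv2.findContours(m,cv2.RETR_EXTERNAL,cv2.CHAIN_APPROX_NONE)[0] if cv2.contourArea(c)>amin],key=cv2.contourArea,reverse=True)
E
python3 - <<'E'
from h import *
from plant import camera_model
for n in("scene","top"):
    c=camera_model(n); im=cv2.imread(f"pics/{n}0.png")
    m=mask(im,(105,120,60),(125,255,255))
    for k in conts(m):
        e=cv2.fitEllipse(k); p=[onz(c,q[0],120) for q in k]; p0=[onz(c,q[0],0) for q in k]
        r=cv2.minEnclosingCircle(np.array(p,np.float32)[:,:2]); r0=cv2.minEnclosingCircle(np.array(p0,np.float32)[:,:2])
        print(n,cv2.contourArea(k),np.round(e[0],1),'z120',np.round(r[0],1),round(r[1],1),'z0',np.round(r0[0],1),round(r0[1],1))
    a=[(130,100,300,260),(290,150,400,260)]
    x0,y0,x1,y1=(150,130,360,270) if n=="scene" else (170,140,380,250)
    cv2.imwrite(f"pics/{n}c.png",cv2.resize(im[y0:y1,x0:x1],None,fx=3.8,fy=3.8,interpolation=cv2.INTER_CUBIC))
E
```

```text
Traceback (most recent call last):
cv2.error: OpenCV(4.12.0) /io/opencv/modules/imgproc/src/shapedescr.cpp:201: error: (-215:Assertion failed) count >= 0 && (depth == CV_32F || depth == CV_32S) in function 'minEnclosingCircle'
```

```bash
python3 - <<'E'
from h import *
from plant import camera_model
f=lambda p:cv2.minEnclosingCircle(np.ascontiguousarray(np.array(p)[:,:2],dtype=np.float32).reshape(-1,1,2))
for n in("scene","top"):
    c=camera_model(n); im=cv2.imread(f"pics/{n}0.png")
    m=mask(im,(105,120,60),(125,255,255))
    for k in conts(m):
        e=cv2.fitEllipse(k); r=f([onz(c,q[0],120) for q in k]); r0=f([onz(c,q[0],0) for q in k])
        print(n,cv2.contourArea(k),np.round(e[0],1),'z120',np.round(r[0],1),round(r[1],1),'z0',np.round(r0[0],1),round(r0[1],1))
    x0,y0,x1,y1=(150,130,360,270) if n=="scene" else (170,140,380,250)
    cv2.imwrite(f"pics/{n}c.png",cv2.resize(im[y0:y1,x0:x1],None,fx=3.8,fy=3.8,interpolation=cv2.INTER_CUBIC))
E
```

```text
scene 412.5 [222.1 176. ] z120 [ 538.2 -143.2] 48.4 z0 [ 457.1 -193.6] 53.5
scene 308.0 [ 31.1 138.2] z120 [ 652.4 -855.9] 47.9 z0 [ 583.4 -981.9] 53.0
scene 271.0 [218.7 225.2] z120 [716.2 -67.5] 33.1 z0 [ 654.  -109.8] 36.6
scene 225.0 [188.2 188.2] z120 [ 627.2 -223.7] 32.9 z0 [ 555.5 -282.6] 36.4
scene 109.5 [308.9 331.7] z120 [919.4 298.3] 20.4 z0 [878.7 294.8] 22.5
top 640.5 [313.9 193.7] z120 [ 534.3 -146.7] 48.5 z0 [ 559.6 -157.8] 52.3
top 365.5 [499.7 117.2] z120 [ 839.2 -754.8] 39.4 z0 [ 888.6 -813.9] 42.6
top 278.0 [349.4 195.3] z120 [ 536.  -261.7] 32.8 z0 [ 561.4 -281.8] 35.4
top 267.5 [301.3 164.9] z120 [ 627.8 -101.9] 32.6 z0 [ 660.5 -109.4] 35.1
top 48.5 [192.   91.6] z120 [856.5 279.8] 18.0 z0 [907.2 302.5] 19.4
```

View pics/scenec.png

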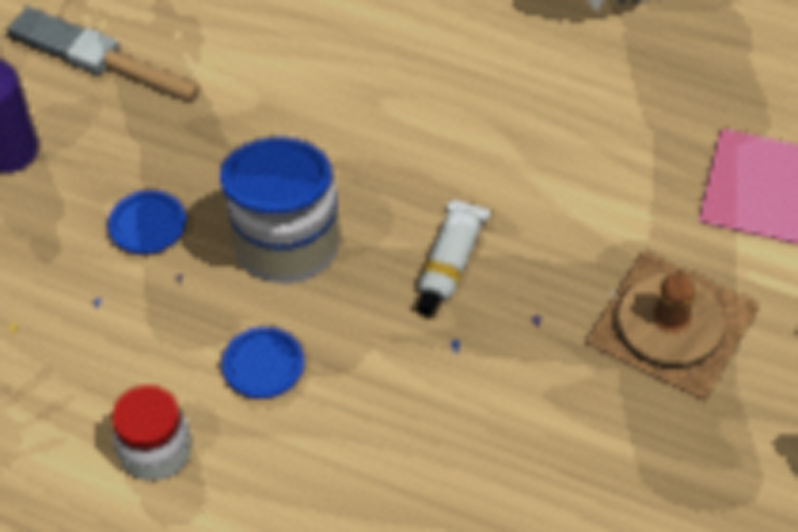

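View pics/topc.png

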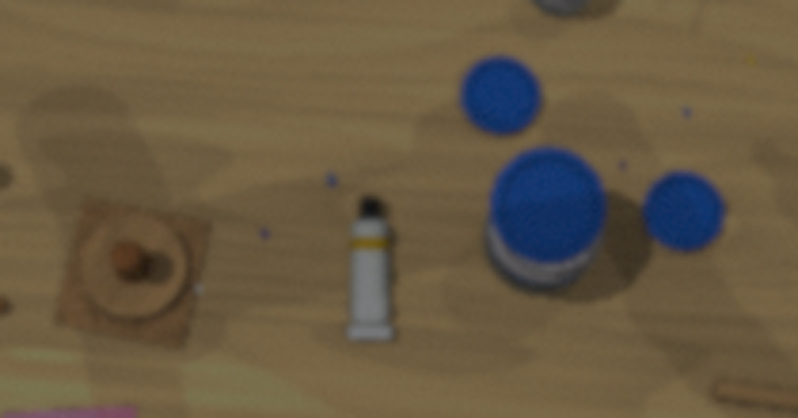

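```bash
cat > d.py <<'E'
import sys; from h import *; from plant import sense
def d(target,yawx=None):
    s=sense(); M=rot(s["ee_rot"]); v=M.T@(np.array(target)-s["position"]); yaw=np.arctan2(M[1,0],M[0,0])
    print("t",round(s["clock"],2),"pos",np.round(s["position"],1),"shift m",np.round(v/1000,4),"yaw tool x deg",round(np.degrees(yaw),2),"turn to -x",round((yaw-np.pi+np.pi)%(2*np.pi)-np.pi,4),"F",np.round(s["contact_force"],1),"op",round(s["opening"],1),"tilt",np.round(M[:,2],4))
if __name__=="__main__": d([float(a) for a in sys.argv[1:4]])
E
python3 d.py 612 -125 330
python3 - <<'E'
from h import *
from plant import sense
s=sense(); M=rot(s["ee_rot"]); print(np.round(M,4))
E
```

```text
t 0.15 pos [ 174.9 -599.6  230.5] shift m [-0.5524  0.3334 -0.099 ] yaw tool x deg -163.75 turn to -x 0.2837 F [ 0.2  0.2 -0.4] op 85.6 tilt [-6.0e-04  1.6e-03 -1.0e+00]
[[-9.600e-01 -2.799e-01 -6.000e-04]
 [-2.799e-01  9.600e-01  1.600e-03]
 [ 1.000e-04  1.700e-03 -1.000e+00]]
```

```bash
python3 -m crank '-0.05 0.03 -0.02 0.1 0.085; -0.1 0.06 -0.04 0.2 0.085; -0.15 0.09 -0.06 0.2836 0.085; -0.2 0.12 -0.08 0.2836 0.085; -0.25 0.15 -0.1 0.2836 0.085'; python3 d.py 612 -125 330
```

```text
clock: 0.78
position: [373.9, -384.3, 331.8]
ee_rot: [-0.0, -0.0, 1.0, 0.0]
contact_force: [0.4, -1.1, -1.3]
opening: 85.0
t 0.78 pos [ 373.9 -384.3  331.8] shift m [-0.2381  0.2593  0.0018] yaw tool x deg -179.99 turn to -x 0.0001 F [ 0.4 -1.1 -1.3] op 85.0 tilt [-1.e-04  2.e-04 -1.e+00]
```

Tool axes now: x = −X, y = +Y, z = −Z.

```bash
python3 -m crank '-0.04 0.045 0 0 0.085; -0.08 0.09 0 0 0.085; -0.12 0.135 0 0 0.085; -0.16 0.18 0 0 0.085; -0.2 0.22 0 0 0.085'; python3 -m crank '-0.038 0.039 0 0 0.0; -0.038 0.039 0 0 0; -0.038 0.039 0 0 0' 20; python3 - <<'E'
from h import *
from plant import *
c=camera_model("wrist"); np.save("w1.npy",c,allow_pickle=True); i=snapshot("wrist"); cv2.imwrite("pics/w1.png",i); cv2.imwrite("pics/w1b.png",cv2.resize(i,(800,600),interpolation=cv2.INTER_CUBIC))
print(c)
E
python3 d.py 612 -125 330
```

```text
clock: 1.4
position: [573.9, -164.0, 331.2]
ee_rot: [-0.0, -0.0, 1.0, 0.0]
contact_force: [0.8, 0.0, -0.4]
opening: 84.7
clock: 1.78
position: [610.7, -126.9, 330.7]
ee_rot: [-0.001, -0.0, 1.0, -0.0]
contact_force: [0.4, -0.5, -0.0]
opening: 31.6
{'camera_matrix': array([[297.31863964,   0.        , 256.25891333],
       [  0.        , 297.31863964, 187.11986958],
       [  0.        ,   0.        ,   1.        ]]), 'eye': array([ 530.74041186, -126.35330373,  474.40275293]), 'rotation': array([0.11142417, 0.69813013, 0.69847042, 0.11107676])}
t 1.82 pos [ 610.4 -127.4  331.2] shift m [-0.0016  0.0024  0.0012] yaw tool x deg 179.98 turn to -x -0.0004 F [-0.2 -0.5  0.4] op 23.9 tilt [-6.e-04 -1.e-04 -1.e+00]
```

View pics/w1b.png

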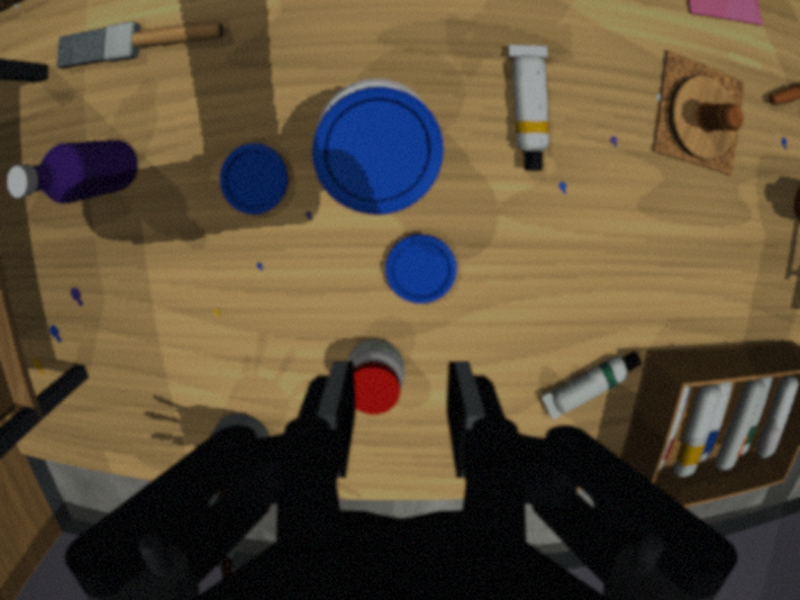

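```bash
cat >> h.py <<'E'
def circfit(P):
    P=np.asarray(P)[:,:2]; A=np.c_[2*P,np.ones(len(P))]; s=np.linalg.lstsq(A,(P**2).sum(1),rcond=None)[0]
    r=np.sqrt(s[2]+s[0]**2+s[1]**2); return s[:2],r,np.std(np.hypot(*(P-s[:2]).T)-r)
E
python3 - <<'E'
from h import *
c=np.load("w1.npy",allow_pickle=True).item(); im=cv2.imread("pics/w1.png")
m=mask(im,(105,120,40),(125,255,255))
for k in conts(m)[:3]:
    k=cv2.convexHull(k)
    for z in (120,117,3): print(cv2.contourArea(k),np.round(k.reshape(-1,2).mean(0)),z,circfit([onz(c,q[0],z,True) for q in k]))
cv2.imwrite("pics/w1c.png",cv2.resize(im[40:150,185:300],None,fx=5.2,fy=5.2,interpolation=cv2.INTER_CUBIC))
E
```

```text
5203.0 [237.  97.] 120 (array([ 533.77188227, -144.37490421]), np.float64(48.70448957358966), np.float64(0.3929889501641117))
5203.0 [237.  97.] 117 (array([ 533.79754351, -144.52745607]), np.float64(49.11677042500524), np.float64(0.39631558022200386))
5203.0 [237.  97.] 3 (array([ 534.77267032, -150.324427  ]), np.float64(64.78344277882896), np.float64(0.5227275224218227))
1496.0 [270. 171.] 120 (array([ 626.93016494, -110.95552247]), np.float64(27.693359491426587), np.float64(0.22175465364894015))
1496.0 [270. 171.] 117 (array([ 627.74440596, -110.82518109]), np.float64(27.92778227112585), np.float64(0.22363179471361172))
1496.0 [270. 171.] 3 (array([ 658.68556474, -105.87220866]), np.float64(36.835847899704376), np.float64(0.29496315517087335))
1467.0 [163. 114.] 120 (array([ 552.68460182, -242.39983797]), np.float64(27.73226483835685), np.float64(0.18642070893550516))
1467.0 [163. 114.] 117 (array([ 552.87035819, -243.38216556]), np.float64(27.967016949704945), np.float64(0.18799875008272518))
1467.0 [163. 114.] 3 (array([ 559.92910036, -280.71061404]), np.float64(36.88759718069669), np.float64(0.24796431367724447))
```

View pics/w1c.png

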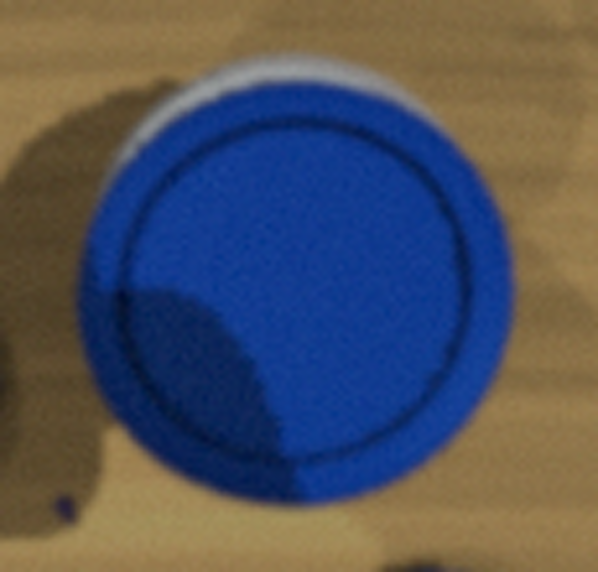

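```bash
python3 - <<'E'
from h import *
from plant import camera_model
from scipy.optimize import least_squares
c=np.load("w1.npy",allow_pickle=True).item(); im=cv2.imread("pics/w1.png")
hsv=cv2.cvtColor(im,cv2.COLOR_BGR2HSV)
# white crescent: low saturation
for u in range(212,270,8):
    print(u,[(v,int(hsv[v,u,1]),int(hsv[v,u,2])) for v in range(46,66,2)])
for n,(x0,y0,x1,y1) in dict(scene=(195,155,255,215),top=(285,165,345,225)).items():
    i=cv2.imread(f"pics/{n}0.png"); cv2.imwrite(f"pics/{n}p.png",cv2.resize(i[y0:y1,x0:x1],None,fx=9,fy=9,interpolation=cv2.INTER_CUBIC))
E
```

```text
212 [(46, 119, 144), (48, 119, 143), (50, 129, 134), (52, 131, 136), (54, 122, 146), (56, 122, 132), (58, 115, 89), (60, 122, 88), (62, 65, 98), (64, 4, 124)]
220 [(46, 126, 146), (48, 124, 146), (50, 127, 137), (52, 129, 138), (54, 118, 141), (56, 56, 114), (58, 6, 136), (60, 16, 142), (62, 142, 117), (64, 234, 131)]
228 [(46, 122, 142), (48, 119, 141), (50, 116, 134), (52, 61, 130), (54, 4, 139), (56, 14, 150), (58, 136, 120), (60, 243, 125), (62, 233, 137), (64, 216, 125)]
236 [(46, 124, 132), (48, 120, 125), (50, 71, 129), (52, 2, 139), (54, 12, 151), (56, 138, 122), (58, 241, 130), (60, 234, 134), (62, 224, 123), (64, 250, 94)]
244 [(46, 125, 129), (48, 123, 129), (50, 62, 132), (52, 7, 144), (54, 20, 151), (56, 168, 126), (58, 232, 132), (60, 227, 136), (62, 238, 107), (64, 223, 105)]
252 [(46, 128, 132), (48, 123, 129), (50, 120, 127), (52, 56, 136), (54, 7, 141), (56, 61, 143), (58, 214, 130), (60, 227, 137), (62, 226, 133), (64, 220, 94)]
260 [(46, 125, 131), (48, 127, 131), (50, 122, 130), (52, 125, 129), (54, 104, 135), (56, 36, 135), (58, 31, 132), (60, 180, 125), (62, 225, 135), (64, 238, 134)]
268 [(46, 126, 130), (48, 127, 131), (50, 126, 127), (52, 123, 124), (54, 121, 129), (56, 123, 131), (58, 124, 128), (60, 112, 137), (62, 42, 129), (64, 105, 124)]
```

View pics/scenep.png

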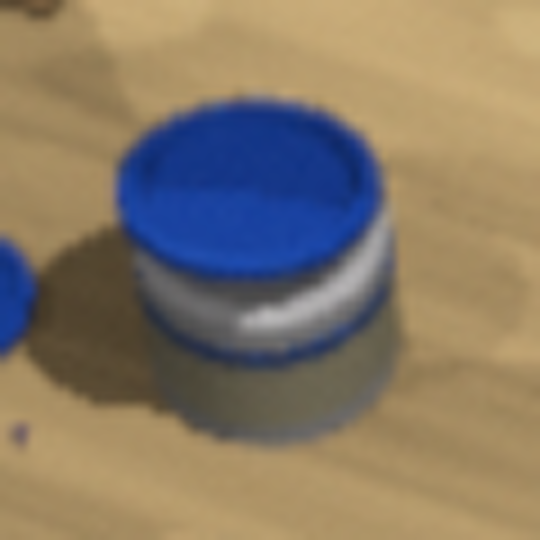

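View pics/topp.png

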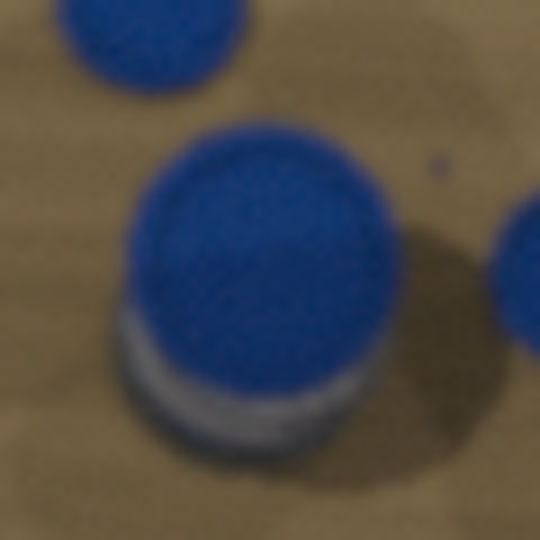

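```bash
python3 - <<'E'
from h import *
from plant import camera_model
from scipy.optimize import least_squares
c=np.load("w1.npy",allow_pickle=True).item()
P=[(212,61.7),(220,55.7),(228,51.7),(236,50),(244,49.8),(252,51.8),(260,55.2),(268,61.2)]
for z in (105,100,95,90,85,80):
    Q=np.array([onz(c,p,z,True)[:2] for p in P])
    f=lambda x:np.hypot(*(Q-x).T)-(50 if z<105 else 44)
    s=least_squares(f,[525,-145]); print(z,np.round(s.x,1),np.round(s.fun.std(),2), np.round(circfit(Q)[0],1),circfit(Q)[1])
c=camera_model("scene")
def line(c,u):
    d=ray(c,u)[:2]; d/=np.linalg.norm(d); return np.array(c["eye"])[:2],d
L=[(212.2,196.1),(210,185)];Rr=[(239.7,191.7),(239,182)]
res=lambda x:[abs(np.cross(line(c,u)[1],x-line(c,u)[0]))-50 for u in L+Rr]
s=least_squares(res,[525,-145]);print("tangents",s.x,s.fun)
perp=np.array([-.53,.85]);print(s.x@perp)
b=onz(c,(225,204),0); e=np.array(c["eye"])
print("bottom",b[:2], b[:2]+50*(b-e)[:2]/np.linalg.norm((b-e)[:2]))
# top: bottom edge
c=camera_model("top"); b=onz(c,(285+235/9,165+465/9),0); e=np.array(c["eye"]); print("topfront",b, b[:2]+50*(b-e)[:2]/np.linalg.norm((b-e)[:2]))
E
```

```text
105 [ 519.8 -146.7] 0.54 [ 524.  -146.7] 47.70284947262752
100 [ 525.8 -147. ] 0.26 [ 523.9 -147. ] 48.34852481064344
95 [ 525.  -147.2] 0.22 [ 523.8 -147.2] 48.994200148676335
90 [ 524.2 -147.5] 0.19 [ 523.8 -147.5] 49.639875486700134
85 [ 523.3 -147.8] 0.19 [ 523.7 -147.8] 50.285550824724865
80 [ 522.5 -148.1] 0.22 [ 523.6 -148.1] 50.93122616274694
tangents [ 530.72810584 -140.952405  ] [-0.60420287  0.59697072 -0.04807481  0.04079876]
-401.0954403503921
bottom [ 566.68741923 -127.56031748] [ 524.27183935 -154.0351845 ]
topfront [ 477.4285384  -152.85903284    0.        ] [ 521.17529549 -177.07103904]<stdin>:14: DeprecationWarning: Arrays of 2-dimensional vectors are deprecated. Use arrays of 3-dimensional vectors instead. (deprecated in NumPy 2.0)
```

Wrist view: the lid's disc is centred at pixel (237,97), and the white crescent of the pot shows on its −x side. In the same camera frame the lid lies at (534,−144) and the pot at about (524,−147), so the lid is about 10 mm off, towards +x and slightly +y. The other blue lids, at about (163,114) and (270,171), are only about 72 mm across and lie on the bench, so the one on the pot (100 mm) is the lid meant. I'll turn to the push direction, with the fingers half open as a cradle.

```bash
python3 -m crank '0.01 0.004 0.06 -0.15 0.05; 0.01 0.004 0.12 -0.307 0.05; 0.01 0.004 0.16 -0.307 0.05; 0.01 0.004 0.16 -0.307 0.05'; python3 d.py 600 -123.5 130;  python3 - <<'E'
from h import *
from plant import *
c=camera_model("wrist"); np.save("w2.npy",c,allow_pickle=True); i=snapshot("wrist"); cv2.imwrite("pics/w2.png",i); cv2.imwrite("pics/w2b.png",cv2.resize(i,(800,600),interpolation=cv2.INTER_CUBIC))
E
```

```text
clock: 2.33
position: [598.1, -124.1, 168.7]
ee_rot: [-0.004, -0.152, 0.988, 0.001]
contact_force: [0.4, 0.3, 0.6]
opening: 50.1
t 2.33 pos [ 598.1 -124.1  168.7] shift m [-0.0022 -0.0001  0.0386] yaw tool x deg -162.52 turn to -x 0.3052 F [0.4 0.3 0.6] op 50.1 tilt [-0.0072 -0.     -1.    ]
```

View pics/w2b.png

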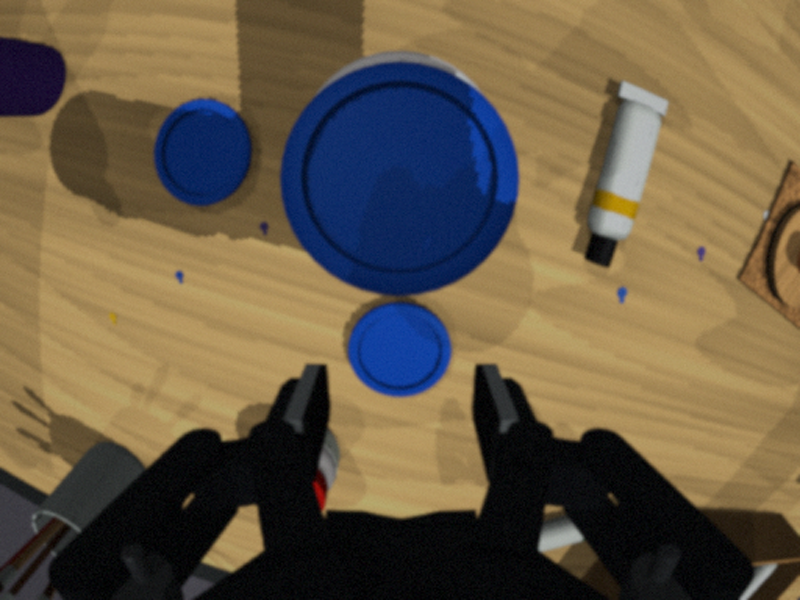

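```bash
cat > lid.py <<'E'
import sys; from h import *; from plant import *
def lid(name,z=120,save=True):
    s=sense(); c=camera_model("wrist"); i=snapshot("wrist"); np.save(name+".npy",c,allow_pickle=True); cv2.imwrite(f"pics/{name}.png",i)
    return lidm(c,i,z,s)
def lidm(c,i,z,s=None):
    m=mask(i,(105,110,25),(125,255,255)); k=cv2.convexHull(conts(m)[0]); 
    for zz in (z,z-4): 
        C,r,e=circfit([onz(c,q[0],zz,True) for q in k]); print("lid z",zz,np.round(C,1),round(r,2),round(e,2))
if __name__=="__main__": lid(sys.argv[1],float(sys.argv[2]))
E
python3 - <<'E'
from lid import *
c=np.load("w2.npy",allow_pickle=True).item(); im=cv2.imread("pics/w2.png"); lidm(c,im,120)
hsv=cv2.cvtColor(im,cv2.COLOR_BGR2HSV)
P=[]
for u in range(222,300,4):
    col=hsv[20:70,u,1].astype(float); t=np.where((col[1:]<65)&(col[:-1]>=65))[0]
    if len(t): v=t[0]; P.append((u,20+v+(col[v]-65)/(col[v]-col[v+1])))
print(np.round(P,1).tolist())
from scipy.optimize import least_squares
for z in (95,90,85):
    Q=np.array([onz(c,p,z,True)[:2] for p in P])
    s=least_squares(lambda x:np.hypot(*(Q-x).T)-50,[525,-145],loss='soft_l1'); print(z,np.round(s.x,1),np.round(s.fun,1))
E
python3 d.py 600 -123.5 106
```

```text
lid z 120 [ 535.2 -144.1] 49.44 0.2
lid z 116 [ 535.5 -144. ] 50.46 0.2
[[222.0, 40.8], [226.0, 38.6], [230.0, 36.7], [234.0, 35.8], [238.0, 34.7], [242.0, 33.5], [246.0, 33.0], [250.0, 32.5], [254.0, 32.4], [258.0, 32.3], [262.0, 32.7], [266.0, 33.2], [270.0, 34.1], [274.0, 35.2], [278.0, 36.0], [282.0, 37.7], [286.0, 39.5], [290.0, 41.9], [294.0, 44.6], [298.0, 47.7]]
95 [ 526.3 -147.1] [-0.   0.1  0.2 -0.1 -0.2  0.  -0.   0.  -0.1  0.1  0.  -0.  -0.1 -0.1
  0.2  0.1  0.1  0.  -0.1 -0.2]
90 [ 525.2 -147.4] [ 0.1  0.2  0.2 -0.1 -0.2 -0.  -0.1 -0.  -0.1  0.  -0.1 -0.1 -0.1 -0.2
  0.2  0.1  0.1  0.1  0.  -0. ]
85 [ 524.  -147.6] [ 0.2  0.3  0.3 -0.1 -0.2 -0.  -0.1 -0.1 -0.2 -0.1 -0.1 -0.2 -0.2 -0.2
  0.2  0.1  0.2  0.1  0.1  0.1]
t 2.38 pos [ 600.4 -124.2  171.6] shift m [0.0001 0.0008 0.0656] yaw tool x deg -162.46 turn to -x 0.306 F [-0.4  0.3  1.6] op 49.9 tilt [-1.1e-03 -9.0e-04 -1.0e+00]
```

```bash
python3 -m crank '0 0 0.03 0 0.05; 0 0 0.055 0 0.05; 0 0 0.065 0 0.05; 0.006 0 0.065 0 0.05; 0.01 0 0.065 0 0.05'; python3 lid.py w3 120; python3 d.py 600 -123.5 106
```

```text
clock: 3.0
position: [592.1, -126.3, 108.2]
ee_rot: [0.001, -0.153, 0.988, -0.0]
contact_force: [-0.4, -1.1, -0.2]
opening: 49.9
lid z 120.0 [ 549.2 -141.7] 58.1 5.95
lid z 116.0 [ 550.2 -141.4] 59.86 6.13
t 3.05 pos [ 591.5 -126.3  108. ] shift m [-0.009   0.0001  0.002 ] yaw tool x deg -162.41 turn to -x 0.307 F [-1.2  0.5  0.4] op 50.0 tilt [ 2.4e-03 -1.0e-04 -1.0e+00]
```

```bash
python3 -c "
import cv2; i=cv2.imread('pics/w3.png'); cv2.imwrite('pics/w3b.png',cv2.resize(i,(800,600),interpolation=cv2.INTER_CUBIC))"
```

```text
(no output)
```

View pics/w3b.png

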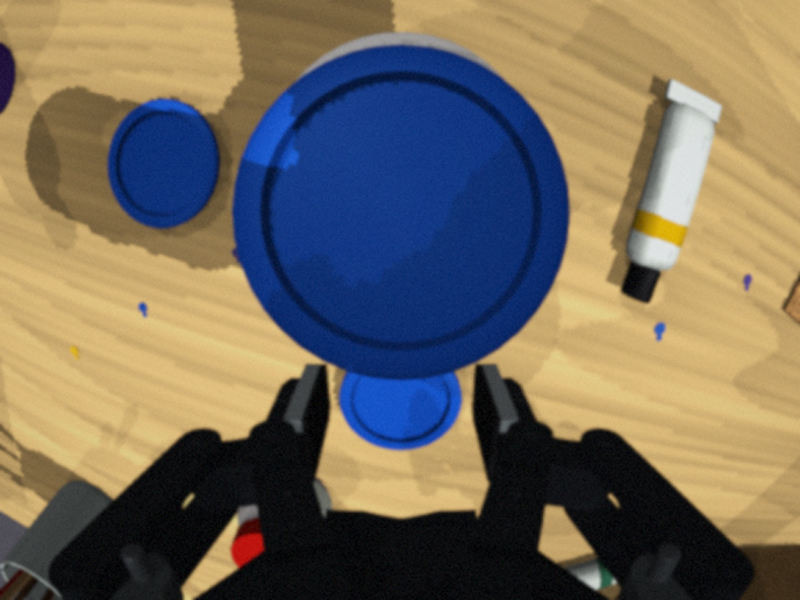

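```bash
cat > lid.py <<'E'
import sys; from h import *; from plant import *
def lid(name,z=120,vmax=225):
    s=sense(); c=camera_model("wrist"); i=snapshot("wrist"); np.save(name+".npy",c,allow_pickle=True); cv2.imwrite(f"pics/{name}.png",i)
    cv2.imwrite(f"pics/{name}b.png",cv2.resize(i,(800,600),interpolation=cv2.INTER_CUBIC))
    M=rot(s["ee_rot"]); print("t",round(s["clock"],2),"TCP",np.round(s["position"],1),"F",np.round(s["contact_force"],1))
    return lidm(c,i,z,s,vmax)
def lidm(c,i,z,s=None,vmax=225):
    m=mask(i,(105,110,25),(125,255,255)); k=conts(m)[0].reshape(-1,2); k=k[k[:,1]<vmax]; k=cv2.convexHull(k).reshape(-1,2); k=k[k[:,1]<vmax-2]
    for zz in (z,z-4): 
        C,r,e=circfit([onz(c,q,zz,True) for q in k]); print("lid z",zz,np.round(C,1),round(r,2),round(e,2))
        if s is not None: M=rot(s["ee_rot"]); print("  in tool",np.round((M.T@(np.r_[C,zz]-s["position"]))[:2],1), "rel pot along u",np.round(M[:2,:2].T@(C-[525.3,-147.3]),1))
if __name__=="__main__": lid(sys.argv[1],float(sys.argv[2]),*(float(a) for a in sys.argv[3:]))
E
python3 -m crank '0.002 0 0 0 0.05; 0.004 0 0 0 0.05; 0.004 0 0 0 0.05'; python3 lid.py w4 120
```

```text
clock: 3.42
position: [587.6, -127.2, 106.5]
ee_rot: [0.0, -0.153, 0.988, -0.0]
contact_force: [-0.4, 0.2, 1.0]
opening: 50.2
t 3.42 TCP [ 587.6 -127.2  106.5] F [-0.4  0.2  1. ]
lid z 120.0 [ 536.  -143.8] 50.01 0.21
  in tool [54.2 -0.2] rel pot along u [-11.3   0.1]
lid z 116.0 [ 536.8 -143.6] 51.54 0.21
  in tool [53.4 -0.3] rel pot along u [-12.1   0.1]
```

```bash
python3 -m crank '0.002 0 0 0 0.05; 0.004 0 0 0 0.05; 0.004 0 0 0 0.05'; python3 lid.py w5 120
```

```text
clock: 3.85
position: [583.6, -128.4, 106.3]
ee_rot: [-0.0, -0.153, 0.988, 0.0]
contact_force: [0.1, -1.2, -0.4]
opening: 49.9
t 3.85 TCP [ 583.6 -128.4  106.3] F [ 0.1 -1.2 -0.4]
lid z 120.0 [ 534.8 -144. ] 49.94 0.25
  in tool [51.3 -0. ] rel pot along u [-10.    0.3]
lid z 116.0 [ 535.6 -143.7] 51.47 0.26
  in tool [50.4 -0. ] rel pot along u [-10.9   0.3]
```

```bash
python3 -m crank '0.002 0 0 0 0.05; 0.004 0 0 0 0.05; 0.005 0 0 0 0.05; 0.005 0 0 0 0.05'; python3 lid.py w6 120
```

```text
clock: 4.4
position: [578.9, -129.9, 106.3]
ee_rot: [-0.0, -0.153, 0.988, -0.0]
contact_force: [1.5, 0.8, 1.4]
opening: 50.1
t 4.4 TCP [ 578.9 -129.9  106.3] F [1.5 0.8 1.4]
lid z 120.0 [ 529.6 -145.2] 49.56 0.27
  in tool [51.7  0.4] rel pot along u [-4.7  0.7]
lid z 116.0 [ 530.4 -144.9] 51.09 0.28
  in tool [50.8  0.4] rel pot along u [-5.6  0.7]
```

View pics/w6b.png

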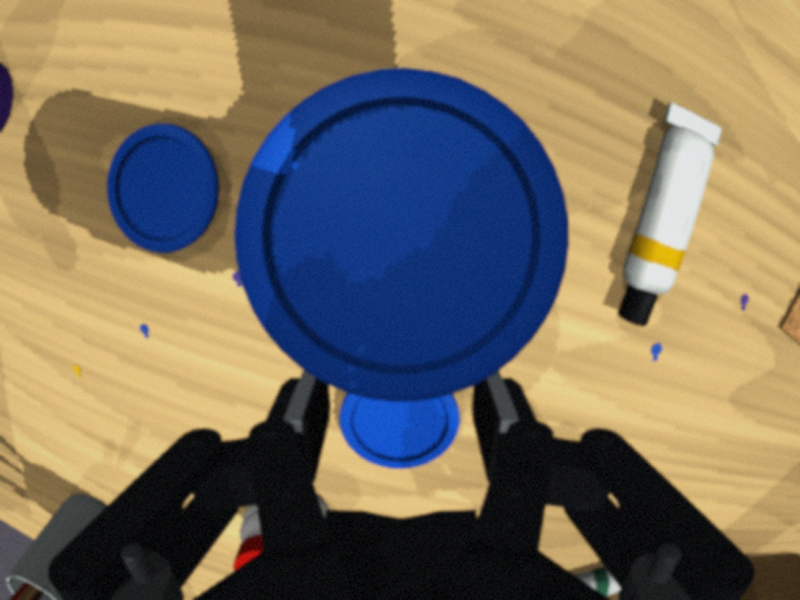

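```bash
python3 -m crank '0.001 0 0 0 0.05; 0.002 0 0 0 0.05; 0.002 0 0 0 0.05'; python3 lid.py w7 120;  python3 -m crank '0.001 0 0 0 0.05; 0.001 0 0 0 0.05'; python3 lid.py w8 120
```

```text
clock: 4.82
position: [577.0, -130.5, 106.3]
ee_rot: [-0.0, -0.153, 0.988, 0.0]
contact_force: [0.7, -0.9, -0.4]
opening: 49.8
t 4.83 TCP [ 577.  -130.5  106.3] F [ 0.7 -0.9 -0.4]
lid z 120.0 [ 527.1 -145.7] 49.24 0.3
  in tool [52.2  0.6] rel pot along u [-2.2  1. ]
lid z 116.0 [ 528.  -145.5] 50.76 0.31
  in tool [51.3  0.6] rel pot along u [-3.1  1. ]
clock: 5.12
position: [576.2, -130.8, 106.4]
ee_rot: [0.0, -0.153, 0.988, -0.0]
contact_force: [0.8, -0.1, 0.2]
opening: 50.2
t 5.12 TCP [ 576.2 -130.8  106.4] F [ 0.8 -0.1  0.2]
lid z 120.0 [ 526.5 -146. ] 49.28 0.35
  in tool [51.9  0.5] rel pot along u [-1.5  0.9]
lid z 116.0 [ 527.3 -145.7] 50.8 0.37
  in tool [51.1  0.5] rel pot along u [-2.4  0.9]
```

```bash
python3 -m crank '0.001 0 0 0 0.05; 0.001 0 0 0 0.05'; python3 lid.py w9 120;  python3 -m crank '0.001 0 0 0 0.05; 0.001 0 0 0 0.05'; python3 lid.py w10 120
```

```text
clock: 5.42
position: [575.2, -131.1, 106.4]
ee_rot: [0.0, -0.153, 0.988, -0.0]
contact_force: [0.7, -0.1, -0.4]
opening: 49.7
t 5.42 TCP [ 575.2 -131.1  106.4] F [ 0.7 -0.1 -0.4]
lid z 120.0 [ 525.6 -146.3] 49.25 0.34
  in tool [51.9  0.5] rel pot along u [-0.6  0.8]
lid z 116.0 [ 526.5 -146.1] 50.76 0.35
  in tool [51.   0.5] rel pot along u [-1.5  0.8]
clock: 5.72
position: [574.3, -131.4, 106.3]
ee_rot: [0.0, -0.153, 0.988, -0.0]
contact_force: [1.1, -0.0, -0.1]
opening: 50.0
t 5.72 TCP [ 574.3 -131.4  106.3] F [ 1.1 -0.  -0.1]
lid z 120.0 [ 524.6 -146.4] 49.21 0.21
  in tool [51.9  0.7] rel pot along u [0.4 1. ]
lid z 116.0 [ 525.4 -146.2] 50.73 0.22
  in tool [51.   0.7] rel pot along u [-0.4  1.1]
```

View pics/w10b.png

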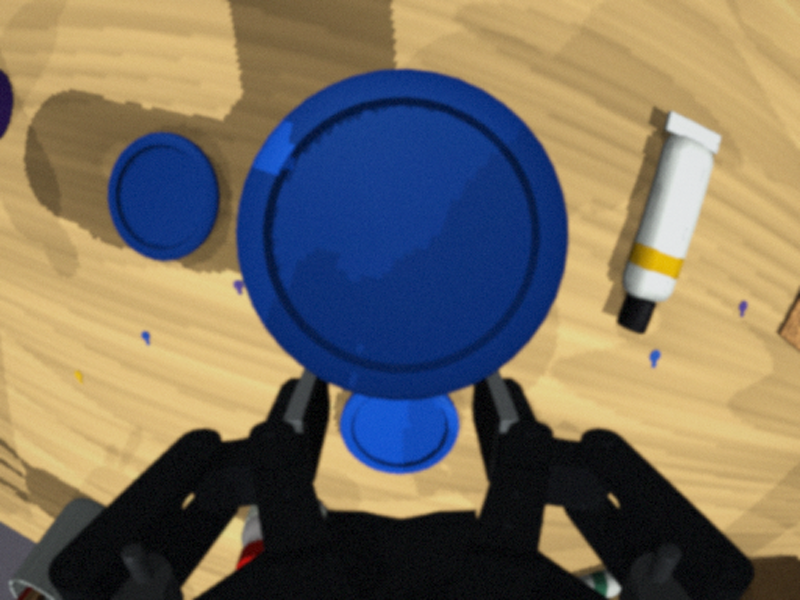

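```bash
python3 -m crank '0.001 0 0 0 0.05; 0.001 0 0 0 0.05'; python3 lid.py w11 120;  python3 -m crank '0.001 0 0 0 0.05; 0.001 0 0 0 0.05'; python3 lid.py w12 120
```

```text
clock: 6.02
position: [573.7, -131.7, 106.6]
ee_rot: [0.001, -0.153, 0.988, -0.0]
contact_force: [1.4, -0.3, 0.3]
opening: 49.8
t 6.03 TCP [ 573.7 -131.7  106.6] F [ 1.4 -0.3  0.3]
lid z 120.0 [ 524.6 -146.7] 49.39 0.41
  in tool [51.3  0.6] rel pot along u [0.5 0.8]
lid z 116.0 [ 525.4 -146.4] 50.9 0.42
  in tool [50.5  0.6] rel pot along u [-0.4  0.8]
clock: 6.32
position: [573.0, -132.0, 106.7]
ee_rot: [0.001, -0.153, 0.988, -0.0]
contact_force: [2.2, 0.2, 0.6]
opening: 50.2
t 6.33 TCP [ 573.  -132.   106.7] F [2.2 0.2 0.6]
lid z 120.0 [ 523.7 -146.6] 49.22 0.23
  in tool [51.3  0.9] rel pot along u [1.3 1.1]
lid z 116.0 [ 524.6 -146.4] 50.73 0.24
  in tool [50.5  0.9] rel pot along u [0.4 1.1]
```

View pics/w12b.png

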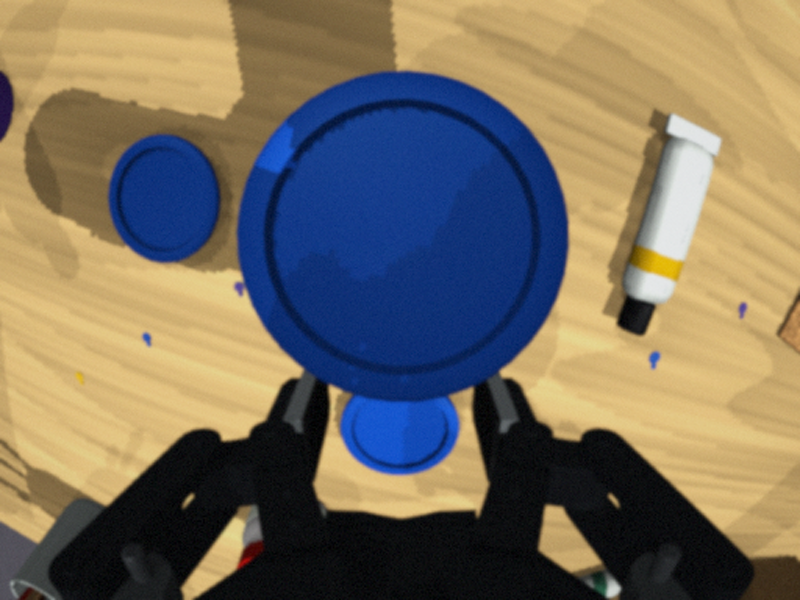

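```bash
python3 -m crank '-0.003 0 0 0 0.05; -0.01 0 0 0 0.05; -0.012 0 0 0 0.05; -0.012 0 0 0 0.05'; python3 lid.py w13 117 240;  python3 - <<'E'
from h import *
from plant import *
i=snapshot("scene"); cv2.imwrite("pics/s1.png",i); cv2.imwrite("pics/s1c.png",cv2.resize(i[155:215,195:255],None,fx=9,fy=9,interpolation=cv2.INTER_CUBIC))
E
```

```text
clock: 6.88
position: [583.6, -128.3, 106.0]
ee_rot: [-0.001, -0.153, 0.988, 0.0]
contact_force: [-1.2, -0.4, -0.0]
opening: 49.8
t 6.88 TCP [ 583.6 -128.3  106. ] F [-1.2 -0.4 -0. ]
lid z 117.0 [ 525.2 -146.4] 49.81 0.14
  in tool [61.2  0.4] rel pot along u [-0.2  0.9]
lid z 113.0 [ 525.7 -146.2] 51.31 0.14
  in tool [60.6  0.4] rel pot along u [-0.7  0.9]
```

View pics/w13b.png

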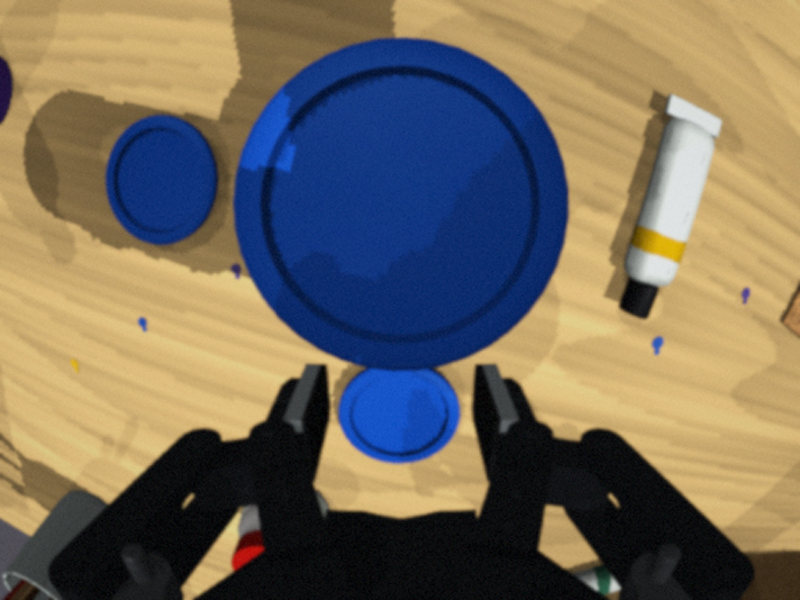

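View pics/s1c.png

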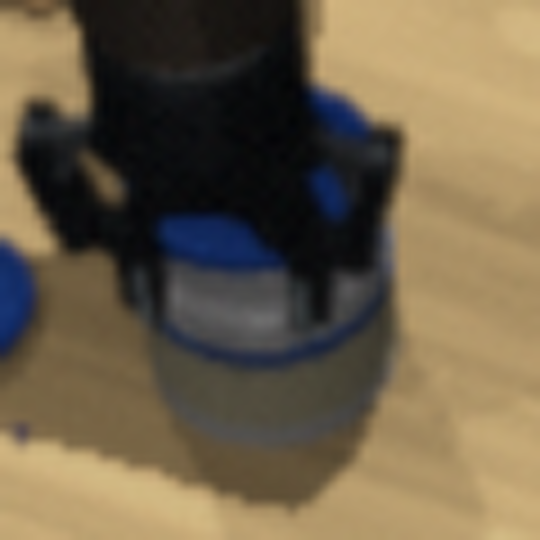

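```bash
python3 - <<'E'
from h import *
from plant import camera_model
c=np.load("w1.npy",allow_pickle=True).item()
print(onz(c,(705/1.5625,117/1.5625),18,True))
c=camera_model("top"); print(onz(c,(170+134/3.8,140+267/3.8),18), onz(c,(170+132/3.8,140+258/3.8),70))
c=camera_model("scene"); print(onz(c,(150+670/3.8,130+318/3.8),18))
E
python3 -m crank '-0.01 0 -0.05 0 0.05; -0.01 0 -0.1 0 0.085; -0.01 0 -0.13 0.15 0.085; -0.01 0 -0.16 0.307 0.085; -0.01 0 -0.16 0.307 0.085'; python3 lid.py w14 117; python3 d.py 640 210 260
```

```text
[473.6478055  213.61753855  18.        ]
[471.31485384 211.41720625  18.        ] [470.86992389 206.89443074  70.        ]
[477.01612485 216.93400955  18.        ]
clock: 7.6
position: [594.4, -125.5, 269.3]
ee_rot: [0.003, -0.0, 1.0, -0.0]
contact_force: [0.3, 0.3, -0.0]
opening: 85.1
t 7.6 TCP [ 594.4 -125.5  269.3] F [ 0.3  0.3 -0. ]
lid z 117.0 [ 524.1 -147. ] 49.09 0.22
  in tool [ 71.2 -21.4] rel pot along u [1.2 0.3]
lid z 113.0 [ 524.2 -147.3] 49.75 0.22
  in tool [ 71.1 -21.7] rel pot along u [ 1.1 -0. ]
t 7.65 pos [ 593.4 -125.3  267.2] shift m [-0.047   0.3352  0.0075] yaw tool x deg -179.93 turn to -x 0.0013 F [0.5 0.2 0.5] op 85.3 tilt [ 2.1e-03  5.0e-04 -1.0e+00]
```

View pics/w14b.png

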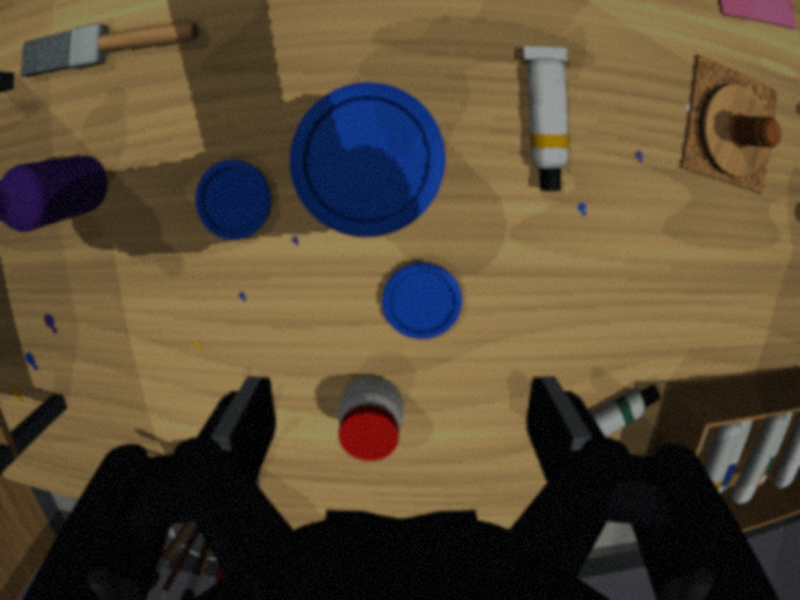

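```bash
python3 -m crank '0.008 0.06 0 0 0.085; 0.016 0.12 0 0 0.085; 0.024 0.18 0 0 0.085; 0.032 0.24 0 0 0.085; 0.036 0.3 0 0 0.085'; python3 -m crank '0 0.038 0 0 0.085; 0 0.038 0 0 0.085;0 0.038 0 0 0.085'; python3 - <<'E'
from h import *
from plant import *
s=sense();c=camera_model("wrist"); np.save("p1.npy",c,allow_pickle=True); i=snapshot("wrist"); cv2.imwrite("pics/p1.png",i); cv2.imwrite("pics/p1b.png",cv2.resize(i,(800,600),interpolation=cv2.INTER_CUBIC))
print(s["position"],c["eye"])
E
```

```text
clock: 8.28
position: [555.9, 176.2, 264.9]
ee_rot: [-0.001, -0.001, 1.0, -0.001]
contact_force: [0.7, 0.5, -0.2]
opening: 85.1
clock: 8.65
position: [556.7, 212.1, 265.0]
ee_rot: [-0.001, -0.0, 1.0, -0.001]
contact_force: [0.3, 0.9, -0.5]
opening: 84.8
[556.71113657 212.12925778 265.00685302] [476.86290345 212.80919518 408.73847893]
```

View pics/p1b.png

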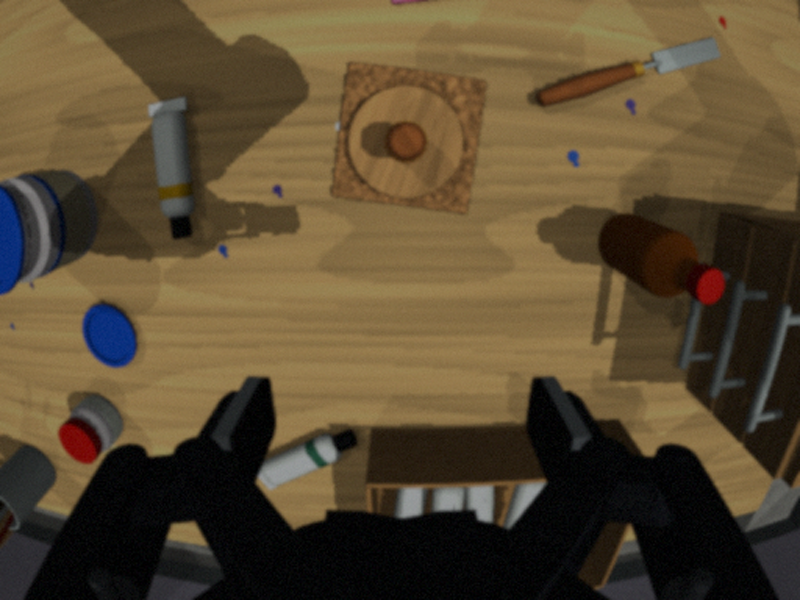

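```bash
python3 - <<'E'
from h import *
c=np.load("p1.npy",allow_pickle=True).item(); im=cv2.imread("pics/p1.png")
hsv=cv2.cvtColor(im,cv2.COLOR_BGR2HSV)
for u,v in((260,90),(256,90),(240,88),(270,100),(282,100),(225,115)): print((u,v),hsv[v,u])
m=mask(im,(0,130,40),(15,255,255)); m[:, :240]=0; m[:60]=0;m[110:]=0;m[:,285:]=0
for k in conts(m,30): print(cv2.contourArea(k),cv2.minEnclosingCircle(k),[np.round(onz(c,cv2.fitEllipse(k)[0],z,True),1) for z in (71,60)])
sc=1.5625
corn=np.array([onz(c,np.array(p)/sc,5,True)[:2] for p in((348,63),(487,81),(467,213),(331,196))]); print(np.round(corn,1),corn.mean(0))
e=corn[1]-corn[0]; print(np.degrees(np.arctan2(e[1],e[0])),[np.linalg.norm(corn[i]-corn[i-1]) for i in range(4)])
crop=cv2.resize(im[30:150,195:330],None,fx=5.5,fy=5.0,interpolation=cv2.INTER_CUBIC); cv2.imwrite("pics/p1c.png",crop[:600,:800])
E
```

```text
(260, 90) [ 13 179 104]
(256, 90) [ 13 187 108]
(240, 88) [ 18 139  81]
(270, 100) [ 15 151 113]
(282, 100) [ 18 134 114]
(225, 115) [ 16 156 103]
492.5 ((257.33782958984375, 91.09459686279297), 15.480307579040527) [array([473.1, 214.8,  71. ]), array([473. , 214.9,  60. ])]
[[403.1 167.4]
 [417.8 286.2]
 [534.9 270.7]
 [519.9 151.4]] [468.95431749 218.92642162]
82.93460682827269 [np.float64(117.86641520375306), np.float64(119.73577480908473), np.float64(118.12692321161902), np.float64(120.20901761549909)]
```

View pics/p1c.png

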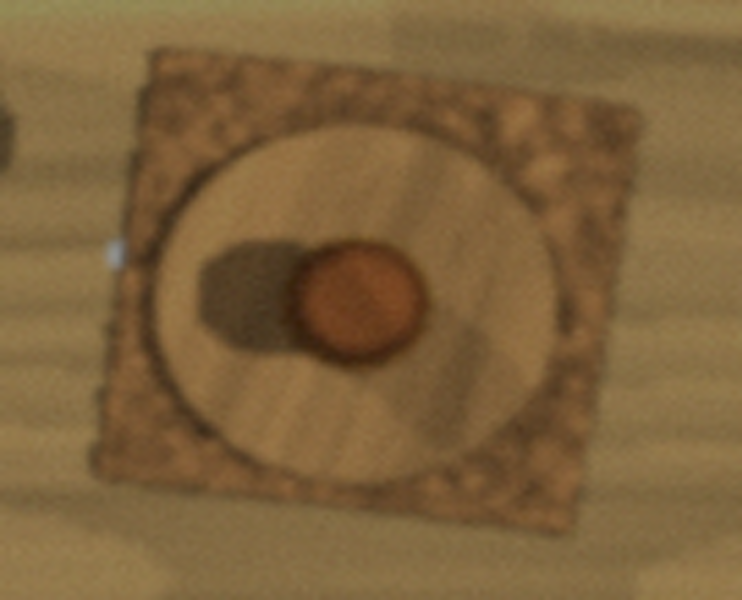

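The crop shows the brown speckled cork mat, with the press at its middle and the handle top at px (260,91). The pink sheet at (395–430, 0–3 in the 800 px view) is the other mat-shaped thing and isn't cork. So this is the right mat and press.

```bash
python3 - <<'E'
from h import *
c=np.load("p1.npy",allow_pickle=True).item()
print(onz(c,(260.5,90.6),71,True),onz(c,(259.9,91),18,True))
E
python3 d.py 473.5 217 25.3
```

```text
[473.61760523 216.91667485  71.        ] [473.63680999 216.78736596  18.        ]
t 8.7 pos [556.9 211.7 265.4] shift m [0.083  0.0055 0.2402] yaw tool x deg 180.0 turn to -x -0.0001 F [0.  0.2 0.4] op 85.0 tilt [-0.0017 -0.001  -1.    ]
```

```bash
python3 -m crank '0.045 0.003 0.03 0 0.085; 0.083 0.0055 0.07 0 0.085; 0.083 0.0055 0.12 0 0.085; 0.083 0.0055 0.15 0 0.085; 0.083 0.0055 0.15 0 0.085'; python3 d.py 473.6 216.9 26.5; python3 - <<'E'
from h import *
from plant import *
c=camera_model("wrist"); np.save("p2.npy",c,allow_pickle=True); i=snapshot("wrist"); cv2.imwrite("pics/p2.png",i); cv2.imwrite("pics/p2b.png",cv2.resize(i,(800,600),interpolation=cv2.INTER_CUBIC))
E
```

```text
clock: 9.32
position: [473.1, 215.9, 114.4]
ee_rot: [-0.002, 0.001, 1.0, -0.002]
contact_force: [0.4, 0.1, -0.3]
opening: 84.9
t 9.32 pos [473.1 215.9 114.4] shift m [-0.0009  0.0013  0.0879] yaw tool x deg 179.92 turn to -x -0.0014 F [ 0.4  0.1 -0.3] op 84.9 tilt [-0.0043 -0.0037 -1.    ]
```

View pics/p2b.png

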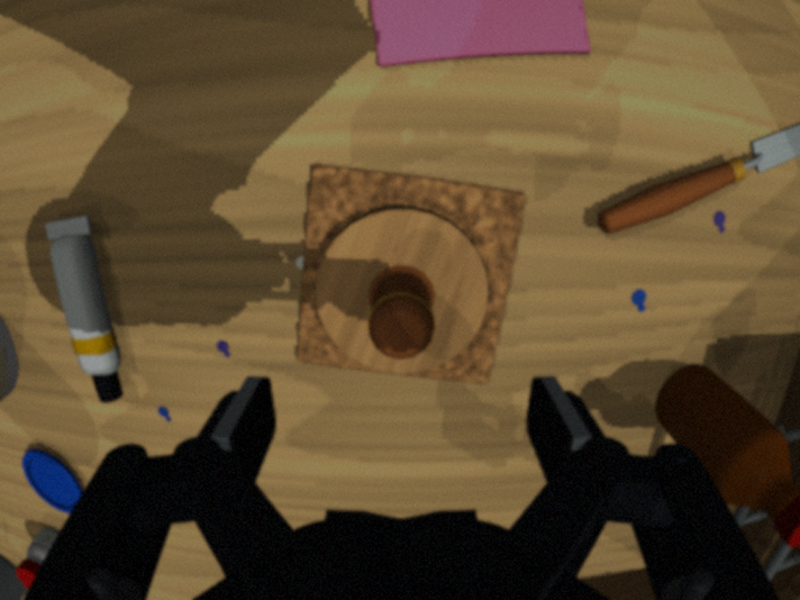

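```bash
python3 -m crank '0 0.001 0.04 0 0.085; 0 0.001 0.075 0 0.085; 0 0.001 0.086 0 0.085; 0 0.001 0.0875 0 0.085; 0 0.001 0.0875 0 0.085'; python3 d.py 473.6 216.9 26.5
```

```text
clock: 10.0
position: [475.4, 219.9, 30.4]
ee_rot: [0.001, -0.0, 1.0, 0.001]
contact_force: [0.0, -0.1, -0.0]
opening: 84.4
t 10.0 pos [475.4 219.9  30.4] shift m [ 0.0018 -0.003   0.0039] yaw tool x deg -179.98 turn to -x 0.0004 F [ 0.  -0.1 -0. ] op 84.4 tilt [ 0.0025  0.0019 -1.    ]
```

```bash
python3 -m crank '0 0 0 0 0.085'; python3 d.py 473.6 216.9 26.5
```

```text
clock: 10.12
position: [475.0, 219.7, 30.1]
ee_rot: [0.001, -0.0, 1.0, 0.001]
contact_force: [-0.7, 0.0, 0.5]
opening: 84.9
t 10.12 pos [475.  219.7  30.1] shift m [ 0.0014 -0.0028  0.0036] yaw tool x deg -179.98 turn to -x 0.0004 F [-0.7  0.   0.5] op 84.9 tilt [ 0.0021  0.0017 -1.    ]
```

```bash
python3 -m crank '0.0014 -0.0028 0.0035 0 0.085; 0.0014 -0.0028 0.0035 0 0.06; 0.0014 -0.0028 0.0035 0 0.04' 30; python3 -m crank '0 0 0 0 0.02; 0 0 0 0 0.02;0 0 0 0 0.02' 30;python3 d.py 473.6 216.9 26.5
```

```text
clock: 10.5
position: [472.9, 216.3, 25.3]
ee_rot: [0.0, -0.0, 1.0, -0.0]
contact_force: [-0.1, -0.5, 0.0]
opening: 51.1
clock: 10.88
position: [472.9, 216.3, 25.4]
ee_rot: [0.0, -0.0, 1.0, -0.0]
contact_force: [-0.3, 0.1, 1.5]
opening: 29.3
t 10.88 pos [472.9 216.3  25.4] shift m [-0.0007  0.0006 -0.0011] yaw tool x deg -179.98 turn to -x 0.0004 F [-0.3  0.1  1.5] op 29.3 tilt [ 0.e+00 -1.e-04 -1.e+00]
```

```bash
python3 -m crank '0 0 0 0 0.02; 0 0 0 0 0.02; 0 0 -0.005 0 0.02; 0 0 -0.02 0 0.02; 0 0 -0.05 0 0.02' 90; python3 -m crank '0 0 -0.05 0 0.02; 0 0 -0.1 0 0.02; 0 0 -0.125 0 0.02; 0 0 -0.125 0 0.02; 0 0 -0.125 0 0.02'; python3 d.py 525 -147 200; python3 - <<'E'
from h import *
from plant import *
c=camera_model("wrist"); np.save("p3.npy",c,allow_pickle=True); i=snapshot("wrist"); cv2.imwrite("pics/p3.png",i); cv2.imwrite("pics/p3b.png",cv2.resize(i,(800,600),interpolation=cv2.INTER_CUBIC))
E
```

```text
clock: 11.5
position: [471.9, 215.6, 75.0]
ee_rot: [-0.001, 0.0, 1.0, -0.001]
contact_force: [0.5, 0.4, -1.3]
opening: 28.2
clock: 12.12
position: [471.7, 215.7, 198.9]
ee_rot: [-0.001, 0.0, 1.0, -0.001]
contact_force: [-1.4, -1.0, -2.8]
opening: 28.4
t 12.12 pos [471.7 215.7 198.9] shift m [-0.0534 -0.3627 -0.0008] yaw tool x deg 179.98 turn to -x -0.0003 F [-1.4 -1.  -2.8] op 28.4 tilt [-0.0027 -0.0012 -1.    ]
```

View pics/p3b.png

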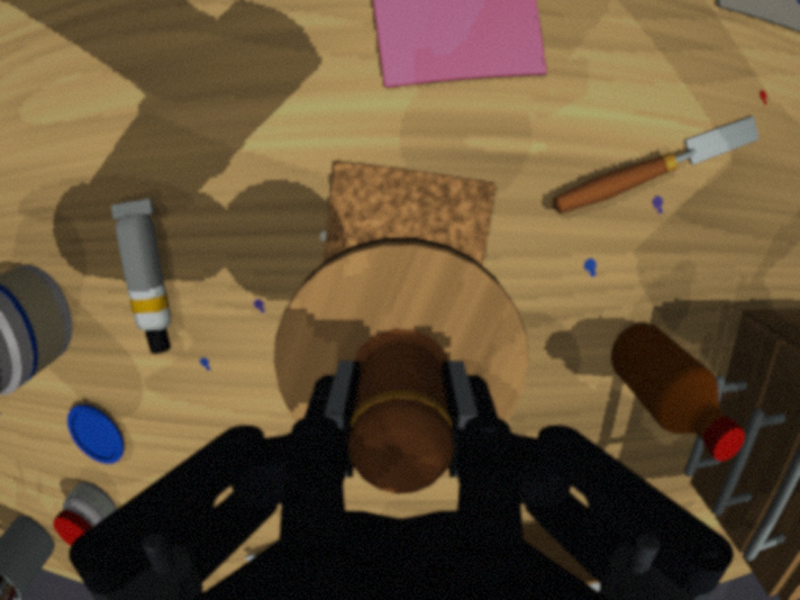

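```bash
python3 - <<'E'
from h import *
from plant import *
c=np.load("p3.npy",allow_pickle=True).item(); s=sense(); print(np.round(s["position"],1))
P=np.array([(275,350),(283,315),(305,283),(340,258),(372,245),(401,241),(432,245),(463,257),(497,283),(520,317),(528,350)])/1.5625
for z in (191.5,189): 
    Q=np.array([onz(c,p,z,True) for p in P]); C,r,e=circfit(Q); print(z,np.round(C,1),r,e, np.round(C-s["position"][:2],1))
E
```

```text
[471.7 215.6 198.5]
191.5 [470.7 216.5] 46.991017396269356 0.2598650968044783 [-1.   0.9]
189 [472.  216.5] 47.768194138676314 0.26416296309022314 [0.3 0.9]
```

```bash
python3 -m crank '-0.008 -0.05 0 0 0.02; -0.016 -0.11 0 0 0.02; -0.024 -0.17 0 0 0.02; -0.032 -0.23 0 0 0.02; -0.04 -0.285 0 0 0.02'; python3 -m crank '-0.009 -0.05 0 0 0.02; -0.0134 -0.074 0 0 0.02; -0.0134 -0.078 0 0 0.02;-0.0134 -0.078 0 0 0.02'; python3 d.py 525 -147.3 145;python3 - <<'E'
from h import *
from plant import *
c=camera_model("wrist"); np.save("q1.npy",c,allow_pickle=True); i=snapshot("wrist"); cv2.imwrite("pics/q1.png",i); cv2.imwrite("pics/q1b.png",cv2.resize(i,(800,600),interpolation=cv2.INTER_CUBIC))
i=snapshot("scene"); cv2.imwrite("pics/s2c.png",cv2.resize(i[125:225,170:290],None,fx=6,fy=6,interpolation=cv2.INTER_CUBIC))
E
```

```text
clock: 12.8
position: [512.1, -70.7, 198.5]
ee_rot: [-0.002, 0.0, 1.0, -0.0]
contact_force: [0.0, 0.3, -3.3]
opening: 28.0
clock: 13.3
position: [525.6, -146.4, 199.0]
ee_rot: [-0.001, 0.0, 1.0, 0.0]
contact_force: [0.5, 0.1, -3.3]
opening: 28.2
t 13.3 pos [ 525.6 -146.4  199. ] shift m [ 0.0005 -0.0009  0.054 ] yaw tool x deg 179.99 turn to -x -0.0002 F [ 0.5  0.1 -3.3] op 28.2 tilt [-2.7e-03  3.0e-04 -1.0e+00]
```

View pics/q1b.png

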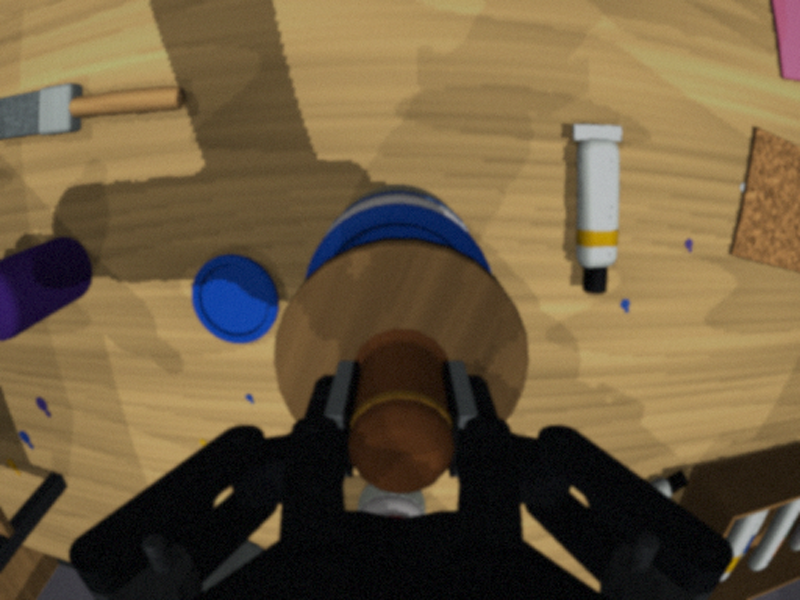

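View pics/s2c.png

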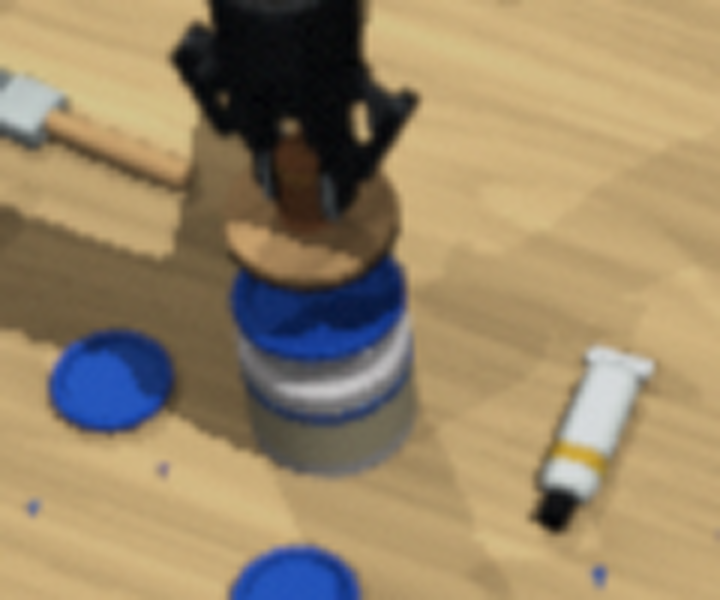

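```bash
python3 -m crank '0 0 0.03 0 0.02; 0 0 0.05 0 0.02; 0 0 0.052 0 0.02; 0 0 0.052 0 0.02'; python3 d.py 525 -147.3 143
```

```text
clock: 13.9
position: [527.0, -146.2, 149.1]
ee_rot: [0.001, -0.001, 1.0, -0.0]
contact_force: [-0.6, 0.0, -1.6]
opening: 28.1
t 13.9 pos [ 527.  -146.2  149.1] shift m [ 0.002  -0.0011  0.0061] yaw tool x deg -179.91 turn to -x 0.0016 F [-0.6  0.  -1.6] op 28.1 tilt [ 1.3e-03 -4.0e-04 -1.0e+00]
```

```bash
python3 -m crank '0.002 -0.001 0.005 0 0.02; 0.002 -0.001 0.005 0 0.02; 0.002 -0.001 0.005 0 0.02'; python3 d.py 525 -147.3 140
```

```text
clock: 14.28
position: [524.5, -147.7, 143.6]
ee_rot: [0.0, -0.0, 1.0, -0.0]
contact_force: [1.1, -0.5, -3.2]
opening: 28.3
t 14.28 pos [ 524.5 -147.7  143.6] shift m [-0.0005  0.0004  0.0036] yaw tool x deg -179.99 turn to -x 0.0002 F [ 1.1 -0.5 -3.2] op 28.3 tilt [ 6.e-04 -1.e-04 -1.e+00]
```

Centred. I'm easing down in small steps.

```bash
python3 -m crank '0 0 0.001 0 0.02; 0 0 0.002 0 0.02; 0 0 0.002 0 0.02'; python3 -m crank '0 0 0.001 0 0.02; 0 0 0.001 0 0.02'; python3 -m crank '0 0 0.001 0 0.02; 0 0 0.001 0 0.02'
```

```text
clock: 14.65
position: [524.7, -147.7, 141.5]
ee_rot: [0.0, -0.0, 1.0, -0.0]
contact_force: [-0.5, 0.2, -1.0]
opening: 28.0
clock: 14.9
position: [524.2, -147.6, 140.1]
ee_rot: [-0.0, -0.0, 1.0, 0.0]
contact_force: [1.1, 0.1, -2.1]
opening: 28.5
clock: 15.15
position: [524.2, -147.7, 139.3]
ee_rot: [-0.0, -0.0, 1.0, -0.0]
contact_force: [0.7, 0.0, -1.7]
opening: 28.5
```

```bash
python3 -m crank '0 0 0.0005 0 0.02; 0 0 0.0005 0 0.02';  python3 -m crank '0 0 0.0005 0 0.02; 0 0 0.0005 0 0.02';  python3 -m crank '0 0 0.0005 0 0.02; 0 0 0.0005 0 0.02'; 
```

```text
clock: 15.4
position: [524.3, -147.8, 139.1]
ee_rot: [-0.0, -0.0, 1.0, -0.0]
contact_force: [-0.2, -0.5, 1.4]
opening: 28.1
clock: 15.65
position: [524.4, -147.8, 138.8]
ee_rot: [0.0, -0.0, 1.0, -0.0]
contact_force: [-2.5, 0.7, 4.3]
opening: 28.2
clock: 15.9
position: [524.5, -147.9, 138.6]
ee_rot: [0.0, -0.0, 1.0, -0.0]
contact_force: [-2.6, -1.0, 4.5]
opening: 28.0
```

```bash
python3 -m crank '0 0 0.0005 0 0.02; 0 0 0.0005 0 0.02';  python3 -m crank '0 0 0.0005 0 0.02; 0 0 0.0005 0 0.02';  python3 -m crank '0 0 0.0005 0 0.02; 0 0 0.0005 0 0.02';python3 -m crank '0 0 0.0005 0 0.02; 0 0 0.0005 0 0.02'; python3 -c "
from plant import sense; s=sense(); print(s['wrist_torque'])"
```

```text
clock: 16.15
position: [524.5, -147.9, 138.4]
ee_rot: [0.0, -0.0, 1.0, -0.0]
contact_force: [-2.4, -1.0, 7.0]
opening: 28.3
clock: 16.4
position: [524.5, -147.9, 138.3]
ee_rot: [0.0, -0.0, 1.0, -0.0]
contact_force: [-3.6, 0.8, 8.7]
opening: 28.0
clock: 16.65
position: [524.7, -148.0, 138.1]
ee_rot: [0.001, -0.0, 1.0, -0.001]
contact_force: [-4.1, -0.5, 10.4]
opening: 28.2
clock: 16.9
position: [524.8, -148.0, 137.8]
ee_rot: [0.001, -0.0, 1.0, -0.001]
contact_force: [-3.0, 0.7, 11.7]
opening: 28.1
[ 0.09671913  1.18261772 -0.00797362]
```

```bash
python3 -m crank '0.0006 0 0.0005 0 0.02; 0.0006 0 0.0005 0 0.02';  python3 -m crank '0.0002 0 0.0005 0 0.02; 0.0002 0 0.0005 0 0.02'; python3 -c "
from plant import sense; s=sense(); print(s['wrist_torque'])"; python3 -m crank '0.0002 0 0.0005 0 0.02; 0.0002 0 0.0005 0 0.02'; python3 -c "
from plant import sense; s=sense(); print(s['wrist_torque'])"
```

```text
clock: 17.15
position: [524.8, -148.0, 136.9]
ee_rot: [0.002, -0.0, 1.0, -0.0]
contact_force: [-2.0, -0.1, 5.6]
opening: 28.9
clock: 17.4
position: [524.2, -147.7, 134.9]
ee_rot: [0.001, -0.0, 1.0, -0.0]
contact_force: [0.1, -1.2, 2.2]
opening: 28.4
[-0.25054845 -0.11607776  0.07110202]
clock: 17.65
position: [522.4, -147.3, 133.1]
ee_rot: [-0.001, 0.0, 1.0, 0.001]
contact_force: [-1.0, 1.0, -2.9]
opening: 28.3
[ 0.02084582  0.03143545 -0.00167029]
```

```bash
python3 -m crank '-0.0015 0 0 0 0.02; -0.0015 0 0 0 0.02'; python3 -m crank '0 0 0.0005 0 0.02; 0 0 0.0005 0 0.02';  python3 -m crank '0 0 0.0005 0 0.02; 0 0 0.0005 0 0.02';
```

```text
clock: 17.9
position: [524.4, -147.5, 133.6]
ee_rot: [-0.001, -0.0, 1.0, 0.0]
contact_force: [0.9, -0.6, -3.6]
opening: 28.4
clock: 18.15
position: [524.7, -147.6, 133.7]
ee_rot: [-0.0, -0.0, 1.0, 0.0]
contact_force: [0.1, 0.6, -2.8]
opening: 28.2
clock: 18.4
position: [524.8, -147.7, 133.3]
ee_rot: [-0.0, -0.0, 1.0, 0.0]
contact_force: [-0.1, 0.1, -2.8]
opening: 28.5
```

```bash
python3 -m crank '0 0 0.0008 0 0.02; 0 0 0.0008 0 0.02';  python3 -m crank '0 0 0.0008 0 0.02; 0 0 0.0008 0 0.02';  python3 -m crank '0 0 0.0008 0 0.02; 0 0 0.0008 0 0.02';
```

```text
clock: 18.65
position: [524.9, -147.7, 132.6]
ee_rot: [0.0, -0.0, 1.0, -0.0]
contact_force: [-0.2, -0.6, -2.6]
opening: 28.3
clock: 18.9
position: [525.0, -147.7, 132.4]
ee_rot: [0.0, -0.0, 1.0, -0.0]
contact_force: [-2.5, 1.6, 3.7]
opening: 28.0
clock: 19.15
position: [525.1, -147.7, 132.4]
ee_rot: [0.0, -0.0, 1.0, -0.0]
contact_force: [-4.5, 2.7, 7.3]
opening: 28.2
```

```bash
python3 -m crank '0.0005 0.0003 0.001 0 0.02; 0.0005 0.0003 0.0015 0 0.02';  python3 -m crank '0.0003 0 0.0008 0 0.02; 0.0003 0 0.0012 0 0.02';  python3 -m crank '0.0003 0 0.0008 0 0.02; 0.0003 0 0.0008 0 0.02'; python3 -c "
from plant import sense; s=sense(); print(s['wrist_torque'])"
```

```text
clock: 19.4
position: [525.1, -147.7, 132.2]
ee_rot: [0.001, -0.001, 1.0, -0.001]
contact_force: [-5.4, 1.2, 13.9]
opening: 28.5
clock: 19.65
position: [525.1, -147.7, 132.1]
ee_rot: [0.002, -0.001, 1.0, -0.001]
contact_force: [-6.5, 3.5, 20.0]
opening: 28.0
clock: 19.9
position: [525.1, -147.7, 132.1]
ee_rot: [0.002, -0.001, 1.0, -0.001]
contact_force: [-7.1, 3.5, 21.5]
opening: 28.5
[ 1.15598152  2.04828736 -0.1064119 ]
```

```bash
python3 -m crank '0.0006 0.0002 0.0008 0 0.02; 0.0006 0.0002 0.0008 0 0.02';  python3 -m crank '0.0003 0 0.0004 0 0.02; 0.0003 0 0.0004 0 0.02; 0.0003 0 0.0004 0 0.02;0.0003 0 0.0004 0 0.02;0.0003 0 0.0004 0 0.02'; python3 -c "
from plant import sense; s=sense(); print(s['wrist_torque'])"
```

```text
clock: 20.15
position: [525.1, -147.7, 132.0]
ee_rot: [0.003, -0.001, 1.0, -0.001]
contact_force: [-6.7, 4.4, 23.7]
opening: 28.0
clock: 20.78
position: [525.2, -147.7, 132.0]
ee_rot: [0.003, -0.001, 1.0, -0.001]
contact_force: [-6.8, 3.7, 25.1]
opening: 28.5
[ 1.26592921  2.11764001 -0.10722745]
```

```bash
for k in 1 2; do python3 -m crank '0 0 0 0 0.02; 0 0 0 0 0.02; 0 0 0 0 0.02; 0 0 0 0 0.02; 0 0 0 0 0.02'; done; python3 -m crank '0 0 0.0005 0 0.02; 0 0 0.0005 0 0.02; 0 0 0.0005 0 0.02; 0 0 0.0005 0 0.02; 0 0 0.0005 0 0.02'
```

```text
clock: 21.4
position: [525.2, -147.7, 132.0]
ee_rot: [0.003, -0.001, 1.0, -0.001]
contact_force: [-6.3, 2.8, 25.1]
opening: 28.5
clock: 22.02
position: [525.2, -147.7, 132.0]
ee_rot: [0.003, -0.001, 1.0, -0.001]
contact_force: [-7.2, 3.8, 26.1]
opening: 28.4
clock: 22.65
position: [525.2, -147.7, 132.0]
ee_rot: [0.004, -0.001, 1.0, -0.001]
contact_force: [-7.6, 3.7, 27.4]
opening: 28.3
```

```bash
python3 -m crank '-0.0003 0 -0.0015 0 0.02; -0.0006 0 -0.003 0 0.02; -0.0009 0 -0.0045 0 0.02; -0.0012 -0.0003 -0.006 0 0.02; -0.0014 -0.0005 -0.0075 0 0.02'; python3 -m crank '0 0 -0.002 0 0.02; 0 0 -0.01 0 0.02; 0 0 -0.03 0 0.02; 0 0 -0.06 0 0.02; 0 0 -0.065 0 0.02'; python3 d.py 472.9 216.3 195; python3 - <<'E'
from h import *
from plant import *
c=camera_model("wrist"); np.save("q2.npy",c,allow_pickle=True); i=snapshot("wrist"); cv2.imwrite("pics/q2.png",i); cv2.imwrite("pics/q2b.png",cv2.resize(i,(800,600),interpolation=cv2.INTER_CUBIC))
i=snapshot("scene"); cv2.imwrite("pics/s3c.png",cv2.resize(i[125:225,170:290],None,fx=6,fy=6,interpolation=cv2.INTER_CUBIC))
E
```

```text
clock: 23.28
position: [524.2, -147.5, 132.7]
ee_rot: [-0.0, 0.0, 1.0, 0.0]
contact_force: [-0.3, -0.2, -2.9]
opening: 28.2
clock: 23.9
position: [525.5, -147.7, 200.4]
ee_rot: [0.002, -0.0, 1.0, -0.0]
contact_force: [-0.1, 0.1, -3.5]
opening: 28.5
t 23.9 pos [ 525.5 -147.7  200.4] shift m [0.0525 0.364  0.005 ] yaw tool x deg -179.98 turn to -x 0.0004 F [-0.1  0.1 -3.5] op 28.5 tilt [ 4.9e-03 -3.0e-04 -1.0e+00]
```

View pics/q2b.png

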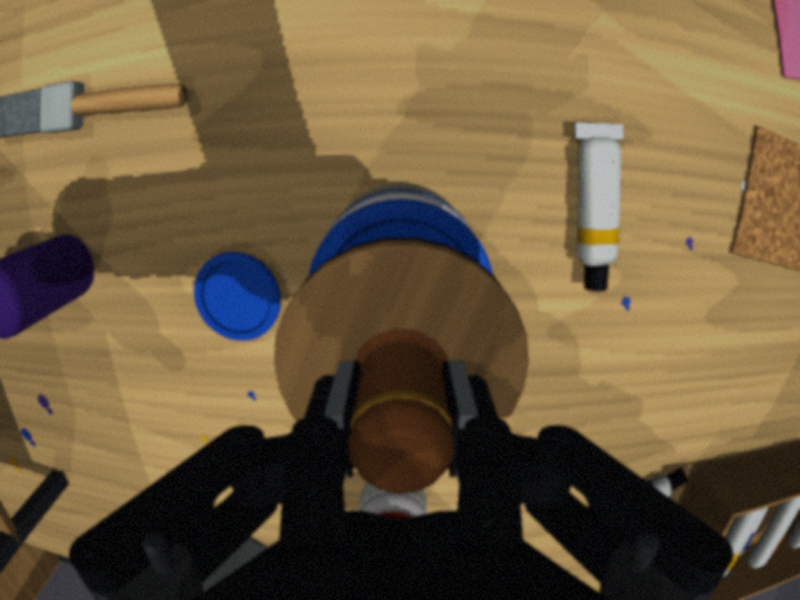

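View pics/s3c.png

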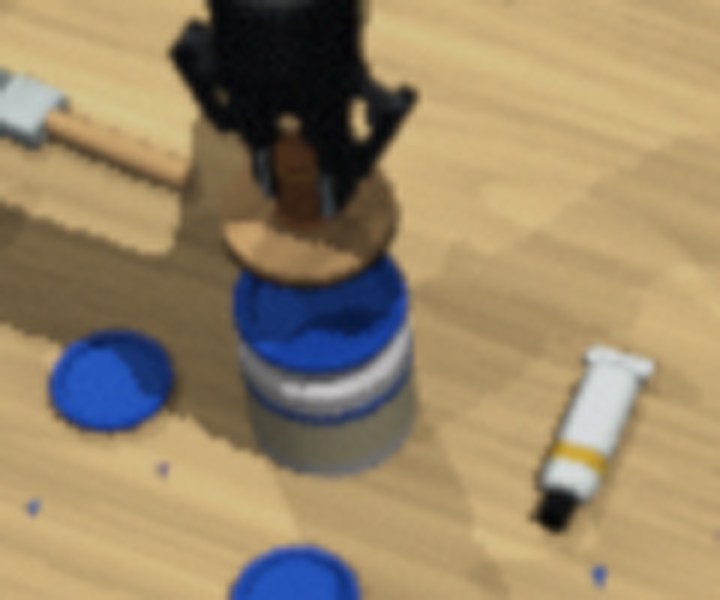

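```bash
python3 -m crank '-0.03 0.05 0 0 0.02; -0.06 0.1 0 0 0.02; -0.06 0.13 0 0 0.02; -0.06 0.13 0 0 0.02;-0.06 0.13 0 0 0.02'; python3 lid.py q3 112 400
```

```text
clock: 24.62
position: [583.4, -18.0, 196.9]
ee_rot: [-0.001, -0.0, 1.0, -0.0]
contact_force: [-0.1, 0.1, -3.0]
opening: 28.3
t 24.62 TCP [583.4 -18.  196.9] F [-0.1  0.1 -3. ]
lid z 112.0 [ 529.2 -159.8] 58.47 6.59
  in tool [  54.  -141.8] rel pot along u [ -3.9 -12.5]
lid z 108.0 [ 529.6 -162.3] 59.5 6.71
  in tool [  53.6 -144.3] rel pot along u [ -4.3 -15. ]
```

View pics/q3b.png

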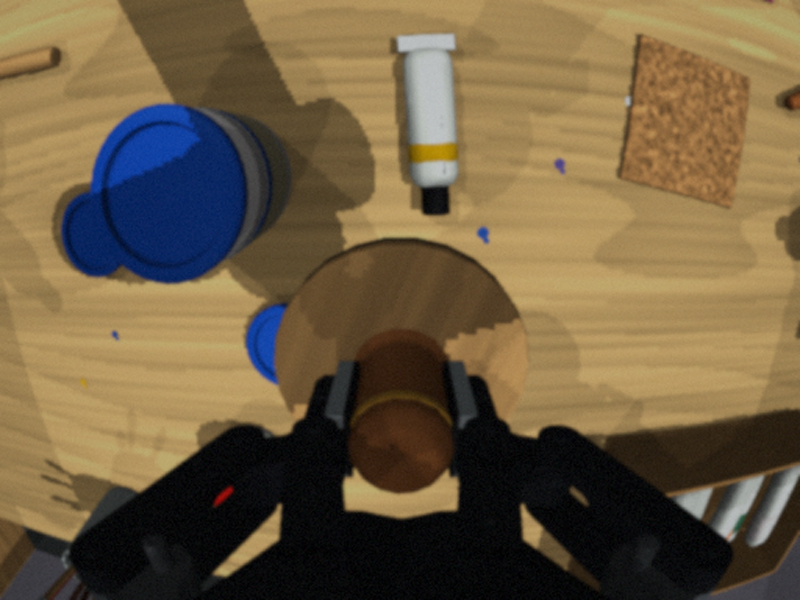

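```bash
python3 - <<'E'
from h import *
c=np.load("q3.npy",allow_pickle=True).item(); i=cv2.imread("pics/q3.png")
k=conts(mask(i,(105,110,25),(125,255,255)))[0].reshape(-1,2)
a=[p for p in k if not(p[0]<85 and p[1]>118) and not (p[1]<110 and 115<p[0]<150)]
a=[p for p in k if not(p[0]<85 and p[1]>118)]
h=cv2.convexHull(np.array(a)).reshape(-1,2)
for z in (107,110,114,117):
    Q=np.array([onz(c,p,z,True) for p in h]); C,r,e=circfit(Q); res=np.hypot(*(Q[:,:2]-C).T)-r
    print(z,np.round(C,1),round(r,2),round(e,2))
E
python3 d.py 472.9 216.3 150
```

```text
107 [ 523.  -148.8] 50.41 0.38
110 [ 522.8 -147.1] 49.77 0.37
114 [ 522.5 -144.8] 48.9 0.37
117 [ 522.2 -143.1] 48.26 0.36
t 24.68 pos [583.6 -18.4 197.3] shift m [0.1107 0.2347 0.0474] yaw tool x deg 179.97 turn to -x -0.0006 F [-0.4  0.6 -3. ] op 28.1 tilt [-1.9e-03 -4.0e-04 -1.0e+00]
```

```bash
python3 -m crank '0.025 0.05 0 0 0.02; 0.05 0.1 0 0 0.02; 0.075 0.15 0 0 0.02; 0.095 0.2 0 0 0.02; 0.111 0.235 0 0 0.02'; python3 -m crank '0 0 0.03 0 0.02; 0 0 0.08 0 0.02; 0 0 0.13 0 0.02; 0 0 0.15 0 0.02; 0 0 0.15 0 0.02'; python3 -m crank '0 0 0 0 0.02;0 0 0 0 0.02'; python3 d.py 471.5 217.5 26
```

```text
clock: 25.3
position: [472.5, 218.1, 198.4]
ee_rot: [0.0, 0.0, 1.0, 0.0]
contact_force: [1.1, 0.1, -2.2]
opening: 28.5
clock: 25.92
position: [472.6, 215.6, 46.7]
ee_rot: [-0.002, 0.001, 1.0, -0.001]
contact_force: [0.2, -0.7, -2.8]
opening: 28.2
clock: 26.18
position: [474.1, 217.8, 49.7]
ee_rot: [0.001, 0.0, 1.0, 0.001]
contact_force: [0.5, -0.0, -2.1]
opening: 28.7
t 26.18 pos [474.1 217.8  49.7] shift m [ 0.0027 -0.0003  0.0237] yaw tool x deg 180.0 turn to -x -0.0001 F [ 0.5 -0.  -2.1] op 28.7 tilt [ 0.0025  0.002  -1.    ]
```

```bash
python3 -m crank '0.0027 0 0.01 0 0.02; 0.0027 0 0.018 0 0.02; 0.0027 0 0.02 0 0.02; 0.0027 0 0.02 0 0.02; 0.0027 0 0.02 0 0.02'; python3 d.py 471.5 217.5 26
```

```text
clock: 26.8
position: [470.6, 217.5, 28.3]
ee_rot: [0.0, -0.0, 1.0, 0.0]
contact_force: [0.5, -0.3, -3.1]
opening: 28.0
t 26.8 pos [470.6 217.5  28.3] shift m [-0.0009  0.      0.0023] yaw tool x deg -179.98 turn to -x 0.0004 F [ 0.5 -0.3 -3.1] op 28.0 tilt [ 3.e-04  2.e-04 -1.e+00]
```

```bash
python3 -m crank '0 0 0.0015 0 0.02; 0 0 0.0015 0 0.02'; python3 -m crank '0 0 0.001 0 0.02; 0 0 0.001 0 0.02';  python3 -m crank '0 0 0.0007 0 0.02; 0 0 0.0007 0 0.02'
```

```text
clock: 27.05
position: [470.5, 217.3, 26.7]
ee_rot: [-0.0, -0.0, 1.0, -0.0]
contact_force: [0.5, -0.2, -2.3]
opening: 28.3
clock: 27.3
position: [470.5, 217.3, 25.7]
ee_rot: [0.0, -0.0, 1.0, 0.0]
contact_force: [-0.4, -0.4, -2.7]
opening: 28.2
clock: 27.55
position: [470.5, 217.4, 25.7]
ee_rot: [0.0, -0.0, 1.0, -0.0]
contact_force: [-1.5, -0.4, 4.6]
opening: 28.4
```

```bash
python3 -m crank '0 0 -0.0005 0 0.02; 0 0 -0.0005 0 0.04; 0 0 -0.0005 0 0.06; 0 0 -0.0005 0 0.085; 0 0 -0.0005 0 0.085' 30; python3 -m crank '0 0 0 0 0.085; 0 0 -0.02 0 0.085; 0 0 -0.06 0 0.085; 0 0 -0.12 0 0.085; 0 0 -0.18 0 0.085'; python3 -m crank '-0.04 0 -0.05 0 0.085; -0.08 0 -0.06 0 0.085; -0.08 0 -0.06 0 0.085; -0.08 0 -0.06 0 0.085';  python3 - <<'E'
from h import *
from plant import *
s=sense();c=camera_model("wrist"); np.save("r1.npy",c,allow_pickle=True); i=snapshot("wrist"); cv2.imwrite("pics/r1.png",i); cv2.imwrite("pics/r1b.png",cv2.resize(i,(800,600),interpolation=cv2.INTER_CUBIC)); print(s["position"],s["clock"])
i=snapshot("scene"); cv2.imwrite("pics/s4.png",cv2.resize(i,(800,600),interpolation=cv2.INTER_CUBIC))
E
```

```text
clock: 28.18
position: [470.6, 217.4, 25.5]
ee_rot: [0.0, -0.0, 1.0, 0.0]
contact_force: [1.0, -0.3, 0.1]
opening: 85.1
clock: 28.8
position: [470.1, 217.1, 207.2]
ee_rot: [-0.0, -0.0, 1.0, -0.0]
contact_force: [0.9, 1.1, 0.2]
opening: 85.2
clock: 29.3
position: [549.6, 217.0, 264.4]
ee_rot: [-0.001, 0.0, 1.0, -0.0]
contact_force: [-0.1, -0.8, -0.4]
opening: 84.9
[549.63047555 216.95354731 264.39656619] 29.3
```

View pics/r1b.png

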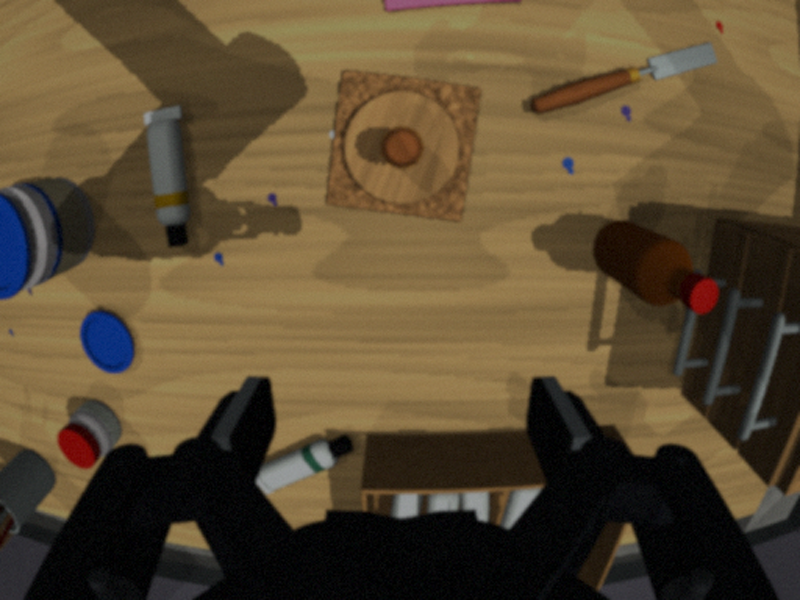

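View pics/s4.png

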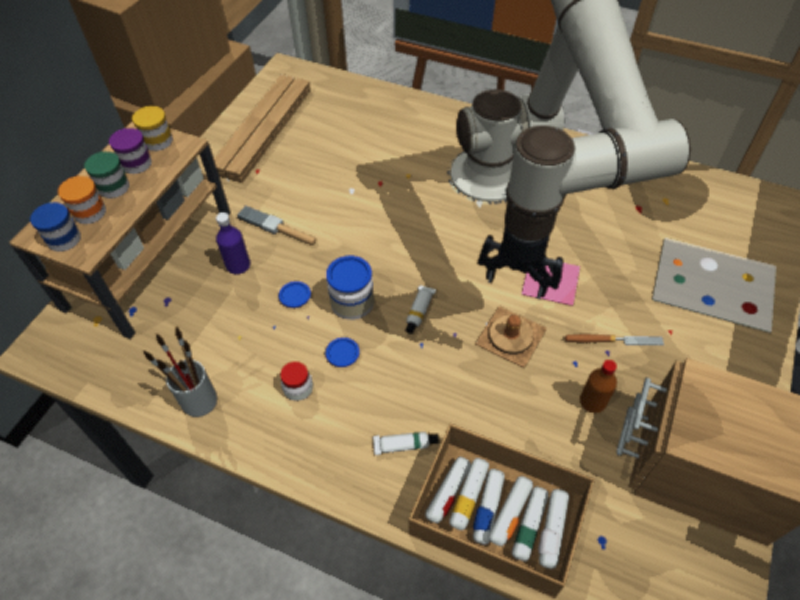

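```bash
python3 - <<'E'
import cv2
i=cv2.imread("pics/s4.png"); cv2.imwrite("pics/s4c.png",cv2.resize(i[240:335,300:400],None,fx=6,fy=6,interpolation=cv2.INTER_CUBIC))
from h import *; from plant import camera_model
c=camera_model("scene"); j=cv2.resize(i,(512,384),interpolation=cv2.INTER_AREA)
k=cv2.convexHull(conts(mask(j,(105,120,60),(125,255,255)))[0]).reshape(-1,2); print(k.mean(0))
for z in (110,113,117): print(z,circfit([onz(c,q,z) for q in k]))
E
```

```text
[222.83333333 173.94444444]
110 (array([ 526.77218483, -146.48915454]), np.float64(49.16948412382105), np.float64(0.5511845320030051))
113 (array([ 528.81227563, -145.2315127 ]), np.float64(49.04019962627612), np.float64(0.5497352669447167))
117 (array([ 531.5323967, -143.5546569]), np.float64(48.867820296218135), np.float64(0.5478029135336943))
```

View pics/s4c.png

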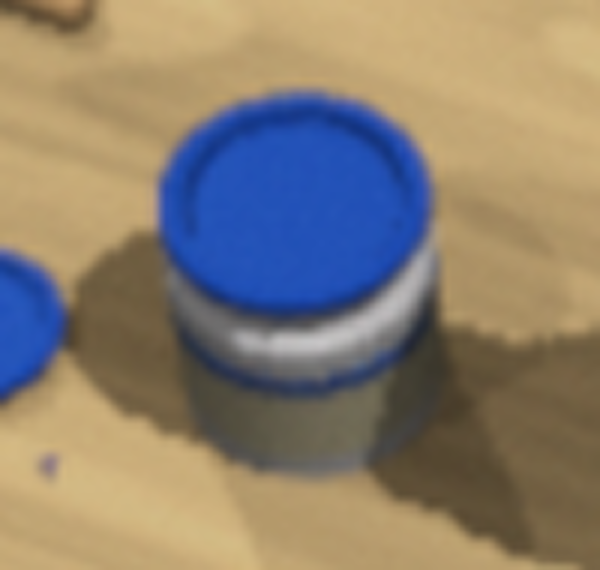

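The lid is flush and level on the pot: the circle fit at the home height, z = 110, agrees in both the wrist and scene views. The press stands centred on the cork mat, and the arm is clear of everything, so I'm handing in.

```bash
python3 -c "
from plant import env,sense
print(env.finish_job(), sense()['clock'])"
```

```text
the job is handed in; nothing more can be done
the job is handed in; nothing more can be done
```

The job is done and handed in at about 29 s of the 67 s allowed; no verdict was reported.

**Lid:** I nudged it about 10 mm over the mouth with half-open fingers, with no more than about 2 N sideways, until it fell in level. I then pressed it with the lid press. It resisted with about 15 N, then gave way and came to rest 7 mm lower, where a closed lid should be. I held 25 to 30 N on it for about 2.5 s.

**Press:** I lifted it clear and stood it back in the middle of the cork mat.

**Last checks:**
- **Lid height:** circle fits from the wrist and scene cameras both put the lid level at its home height, to within their resolution.
- **Surroundings:** the scene picture shows the pot and the other things where they started.
- **Disagreements:** it gave way at about 15 N, less than the stated 20 N. There was a sideways force of about 7 N and a tilt of about 0.4° while pressing, from the arm flexing, which left no visible effect. The cameras differ by about 4 mm on where the lid sits, a little beyond the stated calibration error of about 2 mm per camera.

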